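# Level the pillar drill's base with a wedge and bolt it down

### The arm

A 6-joint arm with a two-finger parallel gripper is mounted at the origin on the work surface. World frame = base frame: x ahead of the robot, y to its left, z up, the work surface at z = 0. Lengths are in m, angles in degrees, forces in N, time in s.
With the tool pointing down it reaches from about 0.35 to 0.875 m from the base axis. Payload 4.2 kg.
Tool frame: the origin (TCP) lies on the centre line of the jaws, within the pads' length; the fingertips stand 19 mm ahead of it and the grasp point (between the pads) is the TCP; z points along the fingers, y is the line along which they close (so a half turn about z gives the same grasp; the last joint's range is limited). The gripper opens to 87 mm and grips with 3 to 60 N. Pads are 19 mm wide; open, the fingers measure 117 mm over their backs; the gripper's body (75 mm by 190 mm) begins 51 mm behind the grasp point.
Start: joints at [-49.813, 22.042, 0.453, 0, -68.411, -14.817], TCP at [0.268, -0.565, 0.242] pointing down, gripper open.
Joint ranges: [-179.83, 179.83], [-69.29, 118.12], [-61.27, 80.66], [-181.25, 117.63], [-171.15, -9.14], [-177.46, 177.46]. Speed limits (degrees/s): [159.86, 159.86, 180, 180, 180, 180].

### API

Orientations are given as a 3x3 rotation matrix whose columns are the frame's x, y, z axes.
In Python, from station import sense, capture, finish_job, search_frame, masks_of gives the robot as it stands.
- The arm moves only by the tool drive_tool, never from a script. Its argument "rows" is a list of rows, each a list of 7 numbers: the opening in per cent of the stroke, from 0 (shut) to 100 (fully open), then the shift along the world's x, y, z in mm, then the turn, a rotation vector about the world's x, y, z in rad. In form: [[fingers, dx, dy, dz, wx, wy, wz], ...]. A call has 1 to 5 rows; each row shifts and turns the commanded pose from where the row before left it; what a row does not reach is not made up. A row lasts 1/12 s, in which the tool goes at most 41.7 mm and 7.16 degrees, less where a joint would pass 70% of its speed; a pose out of reach is approached as far as the arm can. A call is refused whole if a number of a shift passes 41.7 or a number of a turn 0.125, either way. A call with a gripper value outside its range is refused whole. The fingers move at their own pace and stop on an object; the grip force is fixed at half the most. Time passes only in rows, so rows that do not move let the fingers close. It gives the time, the measured TCP pose, the force, the opening and the grip force at its end, in the units of the state.
- sense(): the state, without advancing time (a new reading comes with each control period).
- capture(name): name is "scene" or "top" or "wrist"; returns a dict with "frame" (400x640x3 uint8, red, green, blue), "z_map" (400x640 float32, m along the optical axis (not along the pixel's ray), 0 where there is no reading), "fx", "fy", "cx", "cy" (pixels), "R" (3x3) and "t" (3): a world point X has camera coordinates R X + t; the wrist camera has in their place "T_tool_cam" (4x4, takes a point from camera to tool coordinates, whose origin is the TCP and whose axes are the flange's). Camera axes: x right, y down, z forward; pixel columns grow to the right and rows downward; lengths in m; the calibration is good to about 2 mm. The wrist camera is an equidistant fisheye: a pixel r from the principal point sees the ray r / f radians off the axis. A picture is of the moment at which its call begins: read the wrist's pose just before it.
- finish_job(): hands the job in; it is judged then, once.
Trained networks look in a picture, given as the dict that the camera call returned (one of the last four; its "shot" number tells which), for a name from the list of things; names that differ only in an ending like _2 or _b are one class to them, and where a whole thing is asked for, a point or a joint stands for the part that bears it (a point fixed in the world has none). Each returns a list of dicts, best first, with "p" (0 to 1); they miss things now and then, are a little off and sometimes report something else, mostly with a low value. They report only what shows in the picture. A call takes as long as a camera call.
- search_frame(label, picture): "xy" ([column, row] in pixels, amid what is visible of it).
- masks_of(label, picture): "region" (400x640 bool, what is visible of it) and "xy" ([column, row] in pixels, amid what is visible of it).
The state is a dict: "time_s": time; "joints": joint angles; "joint_velocities": joint speeds; "effort": joint torques, N m; "tcp_pos": TCP position; "ee_rot": TCP orientation; "wrist_force": force on the tool from outside, world axes, zero at the start; "moment": the same for the moment, N m; "gripper_width": opening from 0.0 (shut) to 1.0 (fully open); "gripper_force": force on a finger pad.
Only numpy, scipy, OpenCV 4.12 (cv2) and the standard library are available. Lean on these libraries where they do the work, as an engineer would, in place of code of your own. Each camera call takes 0.05 s, during which the arm holds its last target. There are 200 camera calls.

### The job

Set up the base of the bench drill: clear the wooden offcuts lying on it into the scrap box, lay the spirit level lengthwise on the base's flat deck, and push the wooden wedge under the low front lip, thin end first, until the bubble sits centred between its two lines; then let go of the wedge. Only then, with the level still lying there, turn the three wing bolts clockwise fully home, keeping the bubble centred. Finish by putting the level back flat in its tray, leaving the wedge under the lip and all the offcuts in the box.

Things in the scene. Friction and masses are not known exactly. Their poses are not given: they have to be found in the camera images.
- base: dark grey cast base of a bench drill, 2.2 kg, front lip to the robot's left. It rocks about the line of its two rear rubber feet; its front sinks by itself until held up. Origin: on the bench midway between the rear feet, on the rocking axis; x along the base to the front lip, y along the rocking axis, z normal to the deck (vertical when level). It starts 0.032 rad low at the front
- deck (a point): middle of the base's flat deck, on its top face (x 95, y 0, z 36 mm in the base's frame; the deck is 250 mm along x by 170 mm along y, so x -30 to 220). A round pillar socket stands on it at the base's x 18, y 0: radius 38 mm, 44 mm high. The rest of the deck is free for the level. Axes as the base's
- lip (a point): middle of the front lip's lower edge: front end of the front lug, which spans x 220 to 335 mm of the base, is 80 mm wide, top z = 33 mm, underside (this point) z = 15.5 mm in the base's frame. The wedge goes in here, along the base's -x. Starts 4.8 mm above the bench; level means 15.5 mm above it; it can be lifted too far, by up to 10 mm more. Axes as the base's
- bolt1 (a joint): turn of the wing bolt in the rear lug at the base's x 0, y +105 mm, rad: 0 is slack, 2.2 is fully home against its end stop; it grows as the wing is turned CLOCKWISE seen from above; starts between 0 and 0.7; about 0.12 N m of friction, stays where it is left
- bolt1_grip (a point): middle of the black wing of the captive bolt in the rear lug at the base's x 0, y +105 mm, on its axis. The wing is an upright bar 46 mm long (x axis here), 14 mm thick (y axis), 22 mm high (11 mm above and below this point), on a round hub; the lug's top is 26 mm below this point
- bolt2 (a joint): turn of the wing bolt in the rear lug at the base's x 0, y -105 mm, rad: 0 is slack, 2.2 is fully home against its end stop; it grows as the wing is turned CLOCKWISE seen from above; starts between 0 and 0.7; about 0.12 N m of friction, stays where it is left
- bolt2_grip (a point): middle of the black wing of the captive bolt in the rear lug at the base's x 0, y -105 mm, on its axis. The wing is an upright bar 46 mm long (x axis here), 14 mm thick (y axis), 22 mm high (11 mm above and below this point), on a round hub; the lug's top is 26 mm below this point
- bolt3 (a joint): turn of the wing bolt in the front lug at the base's x 240 mm, y 0, rad: 0 is slack, 2.2 is fully home against its end stop; it grows as the wing is turned CLOCKWISE seen from above; starts between 0 and 0.7; about 0.12 N m of friction, stays where it is left
- bolt3_grip (a point): middle of the black wing of the captive bolt in the front lug at the base's x 240 mm, y 0, on its axis. The wing is an upright bar 46 mm long (x axis here), 14 mm thick (y axis), 22 mm high (11 mm above and below this point), on a round hub; the lug's top is 26 mm below this point
- wedge: plain wooden wedge, 115 mm long, 36 mm wide, lying on the bench left of the base. Origin: under its middle; x axis to the thin end (2.5 mm thick, at x = +57.5 mm), thick end 24.5 mm high at x = -57.5; the top slopes evenly. It stays under the lip when let go. The base is level with the thin end about 68 mm in past the lip; 1 mm of push lifts the lip 0.19 mm, against 10 to 15 N
- level: small spirit level: aluminium bar 160 mm long (x axis), 28 mm wide (y), 34 mm high (z), 0.3 kg; lies flat in the tray at first. Origin: middle of its underside. The vial is on top in the middle, along x, and stands 8 mm proud
- bubble (a joint): place of the bubble along the level's x axis, m: 0 is centred between the two lines, clear of both while within 2 mm; positive is toward the level's +x end. It goes to the HIGHER end, 0.3 mm per mrad of slope (about 10 mm off when the level lies lengthwise on the base at the start), settles in about 1 s and stops at 16 mm
- tray: shallow black tool tray at the robot's left, 230 x 120 mm (x, y), walls 18 mm high and 4 mm thick, floor 4 mm thick. Origin: centre of its underside. It is fixed
- scrapbox: open plywood scrap box at the robot's right, 210 x 150 mm (x, y) outside, 60 mm high, walls and floor 8 mm thick. Origin: centre of its underside. It is fixed
- offcut1: offcut of light wood, a bar 60 x 26 x 24 mm (x, y, z). Origin: centre of its underside as it lies at first. May be absent
- offcut2: stepped plywood offcut, 52 x 30 mm (x, y), 14 mm thick, with a second layer 24 mm long from x = -26 to -2 mm making it 28 mm high there. Origin: centre of its underside as it lies at first. May be absent
- offcut3: offcut of darker wood, a bar 66 x 22 x 22 mm (x, y, z). Origin: centre of its underside as it lies at first. May be absent
- glue: bystander: white glue bottle, 150 mm high, 56 mm across standing upright, not to be knocked over; origin: centre of its underside
- screwjar: bystander: glass screw jar, 60 mm high, 52 mm across standing upright, not to be knocked over; origin: centre of its underside
- pencils: bystander: steel cup with pencils, 90 mm high, 68 mm across standing upright, not to be knocked over; origin: centre of its underside

How it is judged (in metres and radians):
On the way, in this order (a step that is already met when the one before it is completed fails the run):
1. the level lies lengthwise on the base's deck, let go (x of level in the frame of base between 0.02 and 0.23 m and y of level in the frame of base between -0.085 and 0.085 m and z of level in the frame of base between 0.03 and 0.042 m and angle between the x axis of level and the x axis of base, either way round below 0.2 rad and contact force between the fingers and level below 0.2 N), for 0.3 s.
2. the wedge is under the front lip, let go, and the bubble is centred (all of step 1 and angle between base's own z axis and vertical below 0.008 rad and value of joint bubble between -0.0025 and 0.0025 m and x of wedge in the frame of base between 0.27 and 0.375 m and y of wedge in the frame of base between -0.055 and 0.055 m and contact force between the fingers and wedge below 0.2 N), for 0.5 s.
3. all three wing bolts are fully home, with the level still on the deck and its bubble centred (all of step 2 and value of joint each of bolt1, bolt2, bolt3 above 2.05 rad), for 0.3 s.
At the end, for the whole second after the job is handed in: the base is level within 8 mrad with the wedge left under the front lip, all three bolts are within 0.15 rad of their end stops, the level lies flat in its tray and every offcut is inside the scrap box; everything released and at rest (angle between base's own z axis and vertical below 0.008 rad and value of joint each of bolt1, bolt2, bolt3 above 2.05 rad and x of wedge in the frame of base between 0.27 and 0.375 m and y of wedge in the frame of base between -0.055 and 0.055 m and contact force between the fingers and wedge below 0.2 N and x of level in the frame of tray between -0.06 and 0.06 m and y of level in the frame of tray between -0.045 and 0.045 m and z of level in the frame of tray below 0.01 m and angle between level's own z axis and vertical below 0.1 rad and contact force between the fingers and level below 0.2 N and x of offcut1 in the frame of scrapbox between -0.1 and 0.1 m and y of offcut1 in the frame of scrapbox between -0.07 and 0.07 m and z of each of offcut1, offcut2, offcut3 in the frame of scrapbox below 0.055 m and x of offcut2 in the frame of scrapbox between -0.1 and 0.1 m and y of offcut2 in the frame of scrapbox between -0.07 and 0.07 m and x of offcut3 in the frame of scrapbox between -0.1 and 0.1 m and y of offcut3 in the frame of scrapbox between -0.07 and 0.07 m and linear speed of each of level, wedge below 0.02 m/s); the robot touches nothing.
It fails at once if the glue bottle, screw jar or pencil cup is knocked over (angle between any of glue, screwjar, pencils's own z axis and vertical above 0.6 rad).
Of offcut1, offcut2, offcut3 only 1 to 3 are there at a start; the rules pass over those that are not, and their reading is None.
At some moment in a run one of offcut1, offcut2, offcut3, wedge may be knocked a few centimetres aside while the robot is not near it.
Once in a run the grip may slacken for a moment while it holds something.
It also fails if it takes over 210 s, if anything falls off the work surface, if the arm or the gripper's body presses on something with over 40 N, if the wrist force passes 120 N, or if a joint passes its speed limit or range.

## Working session

There is one attempt and no reset: what is moved stays moved. The work goes in short steps, Python scripts to look and compute and a tool call to move; the robot and the scene stay as the last step left them, time stands still between calls to the robot, and variables do not carry over. Pictures are saved under pics/ and viewed, at most 14 in all, crops included, and the job is handed in when it is done.

Besides the shell and the picture viewer there is one more tool, called after "Request:" as a command line: name --pt "numbers of a row" for each row, then --argument value for the rest. drive_tool: Moves the arm, as the interface text tells. Its arguments: {"type":"object","properties":{"rows":{"type":"array"}},"required":["rows"]}

```bash
mkdir -p pics; ls; cat > h.py <<'E'
import numpy as np, cv2
from station import sense, capture, finish_job, search_frame, masks_of
def save(p,n): cv2.imwrite('pics/'+n, p['frame'][:,:,::-1])
def cloud(p):
    z=p['z_map']; v,u=np.mgrid[:z.shape[0],:z.shape[1]]
    C=np.dstack([(u-p['cx'])/p['fx']*z,(v-p['cy'])/p['fy']*z,z])
    W=(C-p['t'])@np.asarray(p['R'])   # R^T (C-t)
    W[z==0]=np.nan
    return W
def mpts(p,W,label,n=1):
    r=masks_of(label,p); out=[]
    for d in r[:n]:
        P=W[d['region']]; out.append((d['p'],d['xy'],P[~np.isnan(P[:,0])],d['region']))
    return out
def rect(P,zlo,zhi):
    Q=P[(P[:,2]>zlo)&(P[:,2]<zhi)]
    if len(Q)<5: return None
    (c,s,a)=cv2.minAreaRect((Q[:,:2]*1000).astype(np.float32))
    # long axis angle
    if s[0]<s[1]: a+=90; s=(s[1],s[0])
    return np.round(c,1),np.round(s,1),round((a+90)%180-90,1),round(float(np.median(Q[:,2]))*1000,1),len(Q)
E
python3 - <<'E'
from h import *
s=sense();print({k:np.round(v,3) for k,v in s.items()})
for n in('top','scene'):
    p=capture(n);save(p,n+'0.png');W=cloud(p);print(n,p['fx'],np.round(-np.asarray(p['R']).T@p['t'],3))
    for l in ['base','wedge','level','tray','scrapbox','offcut1','offcut2','offcut3','glue','screwjar','pencils','bolt1_grip','bolt2_grip','bolt3_grip']:
        for (pr,xy,P,_) in mpts(p,W,l,3):
            if len(P)==0: print(l,pr,xy);continue
            zt=np.percentile(P[:,2],97)
            print(l,round(pr,2),np.round(xy),'zt',round(zt*1000),rect(P,zt-0.012 if l!='wedge' else 0,zt+.004),np.round(np.nanmedian(P,0)*1000))
E
```

```text
pics
{'time_s': np.float64(0.0), 'joints': array([-4.9813e+01,  2.2091e+01,  3.8000e-01, -2.9000e-02, -6.8413e+01,
       -1.4815e+01]), 'joint_velocities': array([ 0.031, -0.054, -0.01 ,  0.058,  0.041, -0.032]), 'effort': array([ 0.0000e+00, -3.9066e+01,  1.8740e+01,  4.2200e+00,  1.1000e-02,
       -0.0000e+00]), 'tcp_pos': array([ 0.268, -0.564,  0.24 ]), 'ee_rot': array([[-0.904, -0.428, -0.001],
       [-0.428,  0.904,  0.002],
       [ 0.   ,  0.002, -1.   ]]), 'wrist_force': array([-0.233,  1.057, -0.156]), 'moment': array([ 0.02 , -0.008, -0.05 ]), 'gripper_force': np.float64(0.0), 'gripper_width': np.float64(0.999)}
top 493.9742338698336 [ 0.292 -0.004  1.653]
wedge 0.93 [248. 246.] zt 26 (array([447.6, 255.2]), array([114.5,  37.8]), -2.8, 12.6, 383) [449. 254.  12.]
level 0.57 [195. 225.] zt 47 (array([519.4, 427.7]), array([157.6,  30.2]), 2.7, 39.7, 327) [520. 425.  38.]
tray 0.58 [189. 228.] zt 20 (array([520.8, 438. ]), array([231.1, 122.4]), 5.8, 12.3, 529) [519. 452.   5.]
tray 0.53 [320. 208.] zt 64 (array([583.9,  -6.3]), array([39. , 30.9]), -79.2, 58.2, 69) [580
[... 4156 characters left out ...]
 79.]
screwjar 0.7 [374. 300.] zt 60 (array([722.2, 289.1]), array([45.7, 44.6]), -86.8, 58.6, 416) [733. 297.  47.]
bolt1_grip 0.62 [328. 156.] zt 66 (array([ 432.3, -164.2]), array([39.8, 14.8]), -86.3, 62.4, 65) [ 436. -163.   54.]
bolt2_grip 0.58 [328. 154.] zt 66 (array([ 432.6, -166.4]), array([44.2, 15.3]), -88.1, 62.4, 69) [ 436. -164.   54.]
bolt2_grip 0.57 [272. 182.] zt 66 (array([ 642.5, -161.2]), array([48.2, 14.8]), 88.7, 63.2, 82) [ 646. -159.   54.]
bolt3_grip 0.64 [365. 202.] zt 62 (array([529.2,  74.9]), array([44.7, 13.9]), 75.2, 58.7, 92) [534.  79.  51.]
bolt3_grip 0.49 [267. 136.] zt 57 (array([ 456.9, -424.1]), array([210.2, 156.3]), 0.1, 53.3, 627) [ 461. -428.   29.]
```

```bash
python3 - <<'E'
from h import *
a=cv2.imread('pics/top0.png')[130:290,150:490];cv2.imwrite('pics/t0c.png',cv2.resize(a,(800,376),interpolation=cv2.INTER_CUBIC))
a=cv2.imread('pics/scene0.png')[90:370,200:600];cv2.imwrite('pics/s0c.png',cv2.resize(a,(800,560),interpolation=cv2.INTER_CUBIC))
E
```

```text
(no output)
```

View pics/t0c.png

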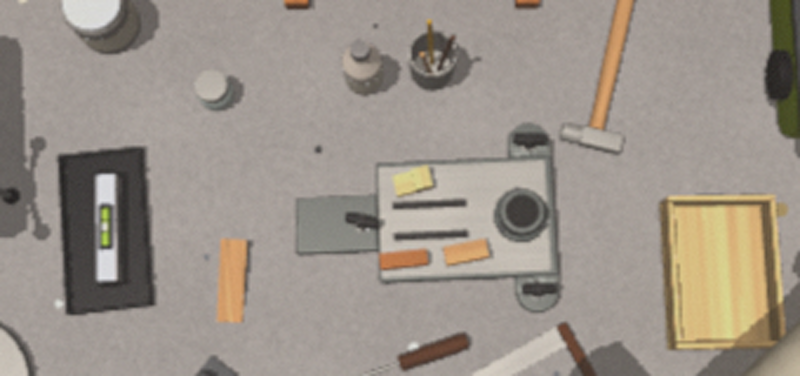

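View pics/s0c.png

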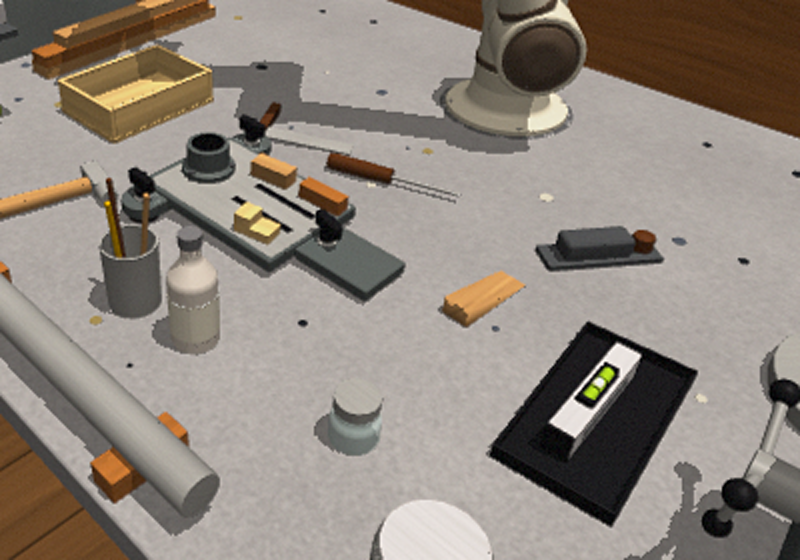

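Top view: three offcuts on the deck (dark bar at crop 405,259; light bar 467,251; stepped 413,180), with wings, wedge (233,280), and level in its tray (106,228). The scene view agrees. I go to offcut3 first.

Request:
drive_tool --pt "100 13.7 38.6 -3 0 0 0.0815" --pt "100 13.7 38.6 -3 0 0 0.0815" --pt "100 13.7 38.6 -3 0 0 0.0815" --pt "100 13.7 38.6 -3 0 0 0.0815" --pt "100 13.7 38.6 -3 0 0 0.0815"

```text
time_s: 1.92
tcp_pos: [0.3365, -0.3701, 0.2265]
ee_rot: [[-0.657, -0.754, 0.0], [-0.754, 0.657, -0.0], [-0.0, -0.0, -1.0]]
wrist_force: [1.3, 0.2, 0.5]
gripper_width: 0.997
gripper_force: 0.0
```

Request:
drive_tool --pt "100 13.7 38.6 -3 0 0 0.0815" --pt "100 13.7 38.6 -3 0 0 0.0815" --pt "100 13.7 38.6 -3 0 0 0.0815" --pt "100 13.7 38.6 -3 0 0 0.0815" --pt "100 13.7 38.6 -3 0 0 0.0815"

```text
time_s: 2.33
tcp_pos: [0.4051, -0.1768, 0.2119]
ee_rot: [[-0.304, -0.953, 0.001], [-0.953, 0.304, -0.0], [-0.0, -0.001, -1.0]]
wrist_force: [1.4, 0.9, 0.2]
gripper_width: 0.999
gripper_force: 0.0
```

Request:
drive_tool --pt "100 13.7 38.6 -3 0 0 0.0815" --pt "100 13.7 38.6 -3 0 0 0.0815" --pt "100 13.7 38.6 -3 0 0 0.0815" --pt "100 13.7 38.6 -3 0 0 0.0815" --pt "100 13.7 38.6 -3 0 0 0.0815"

```text
time_s: 2.75
tcp_pos: [0.4736, 0.0164, 0.1969]
ee_rot: [[0.099, -0.995, 0.001], [-0.995, -0.099, 0.0], [-0.0, -0.001, -1.0]]
wrist_force: [-0.0, -0.4, -0.2]
gripper_width: 1.001
gripper_force: 0.0
```

```bash
cat >> h.py <<'E'
def wcloud(p,s):
    """wrist fisheye: returns function pix,z->world and cloud using z_map"""
    f=p['fx']; v,u=np.mgrid[:400,:640]; dx=(u-p['cx']);dy=(v-p['cy']); r=np.hypot(dx,dy)+1e-9; th=r/f
    z=p['z_map']; k=np.tan(np.minimum(th,1.5))*z/r
    C=np.dstack([dx*k,dy*k,z,np.ones_like(z)])@np.asarray(p['T_tool_cam']).T
    W=C[:,:,:3]@np.asarray(s['ee_rot']).T+s['tcp_pos']
    W[(z==0)|(th>1.4)]=np.nan
    return W
def wlook(n=None):
    s=sense();p=capture('wrist')
    if n: save(p,n)
    return s,p,wcloud(p,s)
def st():
    s=sense();R=s['ee_rot']
    print('t',round(float(s['time_s']),2),'tcp',np.round(np.array(s['tcp_pos'])*1000,1),'yaw_y',round(float(np.degrees(np.arctan2(R[1][1],R[0][1]))),1),'tilt',np.round(np.array(R)[:2,2],3),'j',np.round(s['joints'],0),'F',np.round(s['wrist_force'],1),'M',np.round(s['moment'],2),'w',round(float(s['gripper_width'])*87,1),'gf',round(float(s['gripper_force']),1))
    return s
E
python3 - <<'E'
from h import *
st()
s,p,W=wlook('w1.png')
for l in ['offcut1','offcut2','offcut3','bolt1_grip','bolt2_grip','bolt3_grip']:
    for (pr,xy,P,_) in mpts(p,W,l,3):
        if len(P)==0: print(l,pr,xy);continue
        zt=np.percentile(P[:,2],97)
        print(l,round(pr,2),np.round(xy),'zt',round(zt*1000),rect(P,zt-0.010,zt+.004))
E
```

```text
t 2.75 tcp [473.6  16.4 196.9] yaw_y -174.3 tilt [0.001 0.   ] j [ 22.  10. -24.   0. -56. -16.] F [-0.  -0.4 -0.2] M [-0.03  0.03 -0.03] w 87.1 gf 0.0
offcut1 0.82 [321. 183.] zt 54 (array([472.3,  13.1]), array([66.2, 21.8]), -84.6, 52.4, 1577)
offcut1 0.81 [320.  95.] zt 59 (array([481.5, -73. ]), array([60. , 26.7]), -79.7, 57.2, 1840)
offcut1 0.79 [213. 159.] zt 60 (array([585.5, -13.1]), array([31.2, 24.4]), 13.2, 59.2, 792)
offcut2 0.82 [321. 183.] zt 54 (array([472.3,  13.1]), array([66.2, 21.8]), -84.6, 52.4, 1577)
offcut2 0.81 [320.  95.] zt 59 (array([481.5, -73. ]), array([60. , 26.7]), -79.7, 57.2, 1840)
offcut2 0.79 [213. 159.] zt 60 (array([585.5, -13.1]), array([31.2, 24.4]), 13.2, 59.2, 792)
offcut3 0.82 [321. 183.] zt 54 (array([472.3,  13.1]), array([66.2, 21.8]), -84.6, 52.4, 1577)
offcut3 0.81 [320.  95.] zt 59 (array([481.5, -73. ]), array([60. , 26.7]), -79.7, 57.2, 1840)
offcut3 0.79 [213. 159.] zt 60 (array([585.5, -13.1]), array([31.2, 24.4]), 13.2, 59.2, 792)
bolt1_grip 0.68 [380.  12.] zt 69 (array([ 429.4, -160.6]), array([24.9, 15.3]), -86.5, 66.5, 391)
bolt2_grip 0.94 [177.   8.] zt 68 (array([ 638.3, -153.2]), array([23.6, 15.6]), -89.8, 66.2, 333)
bolt3_grip 0.7 [264. 231.] zt 64 (array([523.8,  60.9]), array([26.7, 15.2]), 76.6, 62.5, 365)
```

View pics/w1.png

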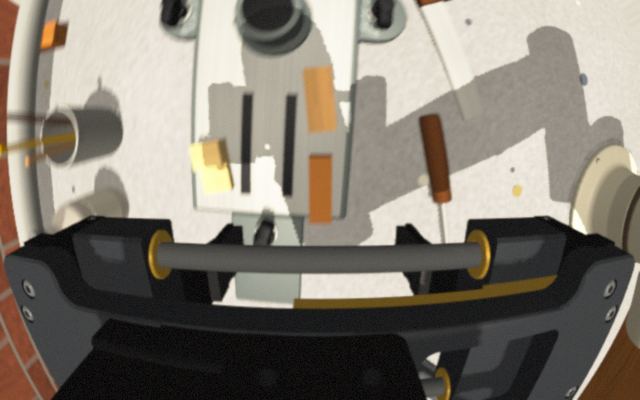

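Wrist view: the dark bar sits at (320,188), light bar (320,98), stepped piece (213,165), all matching the overhead measurements. Grasp offcut3.

Request:
drive_tool --pt "100 -1 -3 -36 0 0 0" --pt "100 0 0 -36 0 0 0" --pt "100 0 0 -36 0 0 0" --pt "100 0 0 -36 0 0 0" --pt "0 0 0 0 0 0 0"

```text
time_s: 3.52
tcp_pos: [0.4727, 0.0099, 0.0507]
ee_rot: [[0.094, -0.996, -0.001], [-0.996, -0.094, -0.001], [0.001, 0.001, -1.0]]
wrist_force: [0.4, 0.2, 0.2]
gripper_width: 0.971
gripper_force: 0.0
```

Request:
drive_tool --pt "0 0 0 0 0 0 0" --pt "0 0 0 0 0 0 0" --pt "0 0 0 0 0 0 0" --pt "0 0 0 0 0 0 0" --pt "0 0 0 0 0 0 0"

```text
time_s: 3.93
tcp_pos: [0.4724, 0.011, 0.053]
ee_rot: [[0.094, -0.996, 0.001], [-0.996, -0.094, 0.0], [-0.0, -0.001, -1.0]]
wrist_force: [0.4, 0.3, -0.5]
gripper_width: 0.626
gripper_force: 0.0
```

Request:
drive_tool --pt "0 0 0 10 0 0 0" --pt "0 0 0 35 0 0 0" --pt "0 0 0 35 0 0 0" --pt "0 0 0 35 0 0 0" --pt "0 0 0 15 0 0 0"

```text
time_s: 4.35
tcp_pos: [0.4744, 0.0117, 0.1876]
ee_rot: [[0.095, -0.995, 0.008], [-0.995, -0.095, 0.002], [-0.001, -0.009, -1.0]]
wrist_force: [0.2, -0.4, 0.6]
gripper_width: 0.249
gripper_force: 0.0
```

Request:
drive_tool --pt "70 0 0 0 0 0 0" --pt "70 0 0 0 0 0 0" --pt "70 0 0 0 0 0 0" --pt "70 0 0 0 0 0 0" --pt "70 0 0 0 0 0 0"

```text
time_s: 4.77
tcp_pos: [0.4716, 0.0111, 0.1813]
ee_rot: [[0.094, -0.996, -0.003], [-0.996, -0.094, -0.001], [0.001, 0.003, -1.0]]
wrist_force: [0.3, -0.5, -0.3]
gripper_width: 0.541
gripper_force: 0.0
```

Request:
drive_tool --pt "70 0 0 0 0 0 0" --pt "70 0 2 -32.5 0 0 0" --pt "70 0 0 -32.5 0 0 0" --pt "70 0 0 -32.5 0 0 0" --pt "70 0 0 -32.5 0 0 0"

```text
time_s: 5.18
tcp_pos: [0.4722, 0.0133, 0.0511]
ee_rot: [[0.094, -0.996, 0.0], [-0.996, -0.094, 0.0], [-0.0, -0.0, -1.0]]
wrist_force: [0.0, -0.5, -0.9]
gripper_width: 0.691
gripper_force: 0.0
```

Request:
drive_tool --pt "0 0 0 0 0 0 0" --pt "0 0 0 0 0 0 0" --pt "0 0 0 0 0 0 0" --pt "0 0 0 0 0 0 0" --pt "0 0 0 0 0 0 0"

```text
time_s: 5.6
tcp_pos: [0.4722, 0.0133, 0.0526]
ee_rot: [[0.094, -0.996, -0.0], [-0.996, -0.094, 0.0], [-0.0, 0.0, -1.0]]
wrist_force: [-0.9, 0.3, -0.5]
gripper_width: 0.406
gripper_force: 0.0
```

Request:
drive_tool --pt "0 0 0 0 0 0 0" --pt "0 0 0 0 0 0 0" --pt "0 0 0 0 0 0 0"

```text
time_s: 5.85
tcp_pos: [0.4723, 0.0133, 0.0527]
ee_rot: [[0.094, -0.996, 0.0], [-0.996, -0.094, 0.0], [-0.0, -0.0, -1.0]]
wrist_force: [0.1, -0.5, 0.2]
gripper_width: 0.252
gripper_force: 30.0
```

Request:
drive_tool --pt "0 0 0 10 0 0 0" --pt "0 0 0 30 0 0 0" --pt "0 0 0 30 0 0 0" --pt "0 0 0 30 0 0 0" --pt "0 0 0 30 0 0 0"

```text
time_s: 6.27
tcp_pos: [0.4718, 0.0131, 0.1839]
ee_rot: [[0.094, -0.996, -0.0], [-0.996, -0.094, 0.0], [-0.0, 0.0, -1.0]]
wrist_force: [0.6, 0.5, -0.4]
gripper_width: 0.249
gripper_force: 30.0
```

Request:
drive_tool --pt "0 -5 -40 0 0 0 0" --pt "0 -5 -40 0 0 0 0" --pt "0 -5 -40 0 0 0 0" --pt "0 -5 -40 0 0 0 0" --pt "0 -5 -40 0 0 0 0"

```text
time_s: 6.68
tcp_pos: [0.4465, -0.1882, 0.1828]
ee_rot: [[0.095, -0.995, 0.001], [-0.995, -0.095, 0.0], [-0.0, -0.001, -1.0]]
wrist_force: [1.0, 0.2, -0.2]
gripper_width: 0.251
gripper_force: 30.0
```

Request:
drive_tool --pt "0 -5 -40 0 0 0 0" --pt "0 -5 -40 0 0 0 0" --pt "0 -5 -40 0 0 0 0" --pt "0 -5 -40 0 0 0 0" --pt "0 -5 -40 0 0 0 0"

```text
time_s: 7.1
tcp_pos: [0.4215, -0.3885, 0.1825]
ee_rot: [[0.094, -0.996, 0.0], [-0.996, -0.094, 0.0], [-0.0, -0.0, -1.0]]
wrist_force: [0.7, 0.6, -0.5]
gripper_width: 0.251
gripper_force: 30.0
```

Request:
drive_tool --pt "0 -10 -40 0 0 0 0" --pt "0 0 0 -30 0 0 0" --pt "0 0 0 -30 0 0 0" --pt "0 0 0 -30 0 0 0" --pt "0 0 0 0 0 0 0"

```text
time_s: 7.52
tcp_pos: [0.4081, -0.4242, 0.0862]
ee_rot: [[0.091, -0.996, -0.011], [-0.996, -0.091, 0.009], [-0.009, 0.01, -1.0]]
wrist_force: [-1.5, 1.2, -0.4]
gripper_width: 0.253
gripper_force: 30.0
```

Request:
drive_tool --pt "60 0 0 0 0 0 0" --pt "60 0 0 0 0 0 0" --pt "60 0 0 0 0 0 0" --pt "60 0 0 40 0 0 0" --pt "60 0 0 40 0 0 0"

```text
time_s: 7.93
tcp_pos: [0.4117, -0.426, 0.1734]
ee_rot: [[0.095, -0.995, -0.003], [-0.995, -0.095, 0.001], [-0.002, 0.002, -1.0]]
wrist_force: [0.8, -0.1, 0.3]
gripper_width: 0.536
gripper_force: 0.0
```

```bash
python3 - <<'E'
from h import *
st()
p=capture('top');W=cloud(p)
for l in ['offcut1','wedge','scrapbox']:
    for (pr,xy,P,_) in mpts(p,W,l,4):
        if len(P)==0: print(l,pr,xy);continue
        zt=np.percentile(P[:,2],97)
        print(l,round(pr,2),np.round(xy),'zt',round(zt*1000),rect(P,zt-0.012 if l!='wedge' else 0,zt+.004))
E
```

```text
t 7.93 tcp [ 411.7 -426.   173.4] yaw_y -174.6 tilt [-0.003  0.001] j [-30.  22. -10.   0. -58.  36.] F [ 0.8 -0.1  0.3] M [-0.14 -0.05 -0.03] w 46.6 gf 0.0
offcut1 0.66 [320. 208.] zt 64 (array([579.6,  -6. ]), array([40.9, 31.7]), -50.7, 58.0, 60)
offcut1 0.46 [348. 236.] zt 63 (array([481.1, -73.7]), array([58.7, 26.8]), -79.6, 57.1, 144)
wedge 0.97 [250. 247.] zt 26 (array([446.4, 255.1]), array([112.5,  36.5]), -3.5, 12.8, 351)
scrapbox 0.59 [452. 265.] zt 62 (array([ 355.3, -431. ]), array([139.5,  13.4]), -87.6, 58.9, 86)
scrapbox 0.15 [348. 236.] zt 63 (array([481.1, -73.7]), array([58.7, 26.8]), -79.6, 57.1, 144)
```

Request:
drive_tool --pt "65 7.7 39.1 0 0 0 0.017" --pt "65 7.7 39.1 0 0 0 0.017" --pt "65 7.7 39.1 0 0 0 0.017" --pt "65 7.7 39.1 0 0 0 0.017" --pt "65 7.7 39.1 0 0 0 0.017"

```text
time_s: 8.55
tcp_pos: [0.4503, -0.2293, 0.1724]
ee_rot: [[0.179, -0.984, -0.0], [-0.984, -0.179, 0.0], [-0.0, 0.0, -1.0]]
wrist_force: [1.0, 0.2, 0.1]
gripper_width: 0.647
gripper_force: 0.0
```

Request:
drive_tool --pt "65 7.7 39.1 0 0 0 0" --pt "65 7.7 39.1 0 0 0 0" --pt "65 7.7 39.1 0 0 0 0" --pt "65 7.7 39.1 0 0 0 0" --pt "65 0 0 0 0 0 0"

```text
time_s: 8.97
tcp_pos: [0.4828, -0.0696, 0.1728]
ee_rot: [[0.186, -0.983, 0.002], [-0.983, -0.186, 0.001], [-0.0, -0.002, -1.0]]
wrist_force: [0.3, -0.6, 0.3]
gripper_width: 0.65
gripper_force: 0.0
```

```bash
python3 - <<'E'
from h import *
st()
s,p,W=wlook()
for l in ['offcut1']:
    for (pr,xy,P,_) in mpts(p,W,l,4):
        if len(P)==0: print(l,pr,xy);continue
        zt=np.percentile(P[:,2],97)
        print(l,round(pr,2),np.round(xy),'zt',round(zt*1000),rect(P,zt-0.010,zt+.004))
E
```

```text
t 8.97 tcp [482.8 -69.6 172.8] yaw_y -169.3 tilt [0.002 0.001] j [ 11.  12. -24.  -0. -53.  -0.] F [ 0.3 -0.6  0.3] M [-0.11  0.13 -0.02] w 56.5 gf 0.0
offcut1 0.79 [321. 190.] zt 59 (array([481.4, -73.2]), array([60.2, 26.7]), -79.4, 57.2, 2093)
offcut1 0.56 [216. 226.] zt 59 (array([571.4, -18.5]), array([20.9,  3. ]), -70.3, 54.0, 89)
offcut1 0.38 [277. 124.] zt 81 (array([ 568.3, -147.4]), array([129.2,  59. ]), 3.8, 80.0, 4550)
```

Request:
drive_tool --pt "65 -1 -3 -30 0 0 0" --pt "65 0 0 -30 0 0 0" --pt "65 0 0 -30 0 0 0" --pt "65 0 0 -28 0 0 0" --pt "0 0 0 0 0 0 0"

```text
time_s: 9.48
tcp_pos: [0.4805, -0.0792, 0.0535]
ee_rot: [[0.178, -0.984, -0.002], [-0.984, -0.178, -0.001], [0.001, 0.002, -1.0]]
wrist_force: [-0.4, 0.1, 0.3]
gripper_width: 0.625
gripper_force: 0.0
```

Request:
drive_tool --pt "0 0 0 0 0 0 0" --pt "0 0 0 0 0 0 0" --pt "0 0 0 0 0 0 0" --pt "0 0 0 0 0 0 0" --pt "0 0 0 0 0 0 0"

```text
time_s: 9.9
tcp_pos: [0.4805, -0.0782, 0.0547]
ee_rot: [[0.178, -0.984, 0.0], [-0.984, -0.178, 0.0], [0.0, -0.0, -1.0]]
wrist_force: [0.4, -1.0, -0.2]
gripper_width: 0.295
gripper_force: 30.0
```

Request:
drive_tool --pt "0 0 0 0 0 0 0" --pt "0 0 0 0 0 0 0"

```text
time_s: 10.07
tcp_pos: [0.4806, -0.0779, 0.0547]
ee_rot: [[0.178, -0.984, 0.0], [-0.984, -0.178, -0.0], [0.0, -0.0, -1.0]]
wrist_force: [-0.2, -0.7, 1.1]
gripper_width: 0.294
gripper_force: 30.0
```

Request:
drive_tool --pt "0 0 0 10 0 0 0" --pt "0 0 0 30 0 0 0" --pt "0 0 0 30 0 0 0" --pt "0 0 0 30 0 0 0" --pt "0 0 0 20 0 0 0"

```text
time_s: 10.48
tcp_pos: [0.4814, -0.0777, 0.1774]
ee_rot: [[0.179, -0.984, 0.004], [-0.984, -0.179, 0.0], [0.001, -0.004, -1.0]]
wrist_force: [0.1, 0.9, -0.6]
gripper_width: 0.295
gripper_force: 30.0
```

Request:
drive_tool --pt "0 1 -38.8 0 0 0 0" --pt "0 1 -38.8 0 0 0 0" --pt "0 1 -38.8 0 0 0 0" --pt "0 1 -38.8 0 0 0 0" --pt "0 1 -38.8 0 0 0 0"

```text
time_s: 10.9
tcp_pos: [0.4853, -0.2733, 0.1746]
ee_rot: [[0.179, -0.984, 0.0], [-0.984, -0.179, 0.0], [-0.0, -0.0, -1.0]]
wrist_force: [1.1, 0.4, -0.5]
gripper_width: 0.297
gripper_force: 30.0
```

Request:
drive_tool --pt "0 1 -38.8 0 0 0 0" --pt "0 1 -38.8 0 0 0 0" --pt "0 1 -38.8 0 0 0 0" --pt "0 1 -38.8 0 0 0 0" --pt "0 0 0 -30 0 0 0"

```text
time_s: 11.32
tcp_pos: [0.4927, -0.4356, 0.1499]
ee_rot: [[0.175, -0.985, 0.012], [-0.984, -0.175, -0.011], [0.012, -0.01, -1.0]]
wrist_force: [1.8, -0.4, -0.0]
gripper_width: 0.299
gripper_force: 30.0
```

Request:
drive_tool --pt "0 0 0 -30 0 0 0" --pt "0 0 0 -25 0 0 0" --pt "60 0 0 0 0 0 0" --pt "60 0 0 0 0 0 0" --pt "60 0 0 0 0 0 0"

```text
time_s: 11.73
tcp_pos: [0.4908, -0.4276, 0.0912]
ee_rot: [[0.18, -0.984, 0.002], [-0.984, -0.18, -0.002], [0.002, -0.002, -1.0]]
wrist_force: [0.5, -0.3, 0.4]
gripper_width: 0.444
gripper_force: 0.0
```

Request:
drive_tool --pt "60 0 0 0 0 0 0" --pt "60 0 0 40 0 0 0" --pt "60 0 0 40 0 0 0" --pt "60 0 0 0 0 0 0"

```text
time_s: 12.07
tcp_pos: [0.4943, -0.4303, 0.1814]
ee_rot: [[0.181, -0.983, 0.016], [-0.983, -0.181, -0.013], [0.016, -0.014, -1.0]]
wrist_force: [0.4, -0.2, 1.9]
gripper_width: 0.588
gripper_force: 0.0
```

```bash
python3 - <<'E'
from h import *
st()
for n in ('top','scene','wrist'):
    if n=='wrist': s,p,W=wlook('w2.png')
    else: p=capture(n);W=cloud(p)
    for l in ['offcut1']:
      for (pr,xy,P,_) in mpts(p,W,l,4):
        if len(P)==0: print(l,pr,xy);continue
        zt=np.percentile(P[:,2],97)
        print(n,l,round(pr,2),np.round(xy),'zt',round(zt*1000),rect(P,zt-0.012,zt+.004),rect(P,.03,.1))
E
```

```text
t 12.07 tcp [ 494.3 -430.3  181.4] yaw_y -169.6 tilt [ 0.016 -0.013] j [-27.  27.  -1.   0. -61.  37.] F [ 0.4 -0.2  1.9] M [-0.12 -0.07  0.04] w 51.1 gf 0.0
top offcut1 0.61 [450. 238.] zt 39 (array([ 477.3, -414.7]), array([58.4, 21.2]), -74.8, 32.5, 93) (array([ 476.9, -413.5]), array([55.8, 21.2]), -74.8, 33.6, 70)
top offcut1 0.54 [322. 209.] zt 65 (array([584.6, -13.3]), array([30.3, 23. ]), 12.9, 58.8, 63) (array([581.4,  -0.9]), array([48.7, 30.6]), -75.7, 50.1, 141)
top offcut1 0.42 [457. 257.] zt 37 (array([ 416.4, -424.9]), array([65.3, 21.8]), -83.0, 30.4, 118) (array([ 416.6, -425. ]), array([64.8, 20.3]), -85.2, 32.7, 67)
scene offcut1 0.59 [326. 201.] zt 58 (array([586.7,  -9.2]), array([33.2, 24.8]), 13.8, 56.1, 112) (array([576.6,   2.9]), array([53.2, 48.2]), -78.1, 43.1, 291)
scene offcut1 0.59 [275. 132.] zt 30 (array([ 420.4, -431.8]), array([47.4, 28.2]), -85.1, 27.2, 60) None
wrist offcut1 0.76 [329. 203.] zt 34 (array([ 478.3, -415.8]), array([61.1, 26.5]), -75.1, 32.3, 1683) (array([ 478.3, -415.6]), array([60.8, 26.5]), -75.1, 32.3, 1639)
wrist offcut1 0.65 [393. 201.] zt 32 (array([ 416.8, -426.8]), array([66.2, 23.5]), -83.1, 30.3, 1488) (array([ 417. , -426.8]), array([66. , 22.5]), -82.9, 30.6, 927)
```

Both bars are in the box (top/wrist z≈32 mm inside it). Now the stepped piece.

Request:
drive_tool --pt "65 8.3 38 0 0 0 0.015" --pt "65 8.3 38 0 0 0 0.015" --pt "65 8.3 38 0 0 0 0.015" --pt "65 8.3 38 0 0 0 0" --pt "65 8.3 38 0 0 0 0"

```text
time_s: 12.78
tcp_pos: [0.5307, -0.2353, 0.1685]
ee_rot: [[0.222, -0.975, -0.002], [-0.975, -0.222, 0.0], [-0.001, 0.002, -1.0]]
wrist_force: [1.4, -0.0, -0.2]
gripper_width: 0.65
gripper_force: 0.0
```

Request:
drive_tool --pt "65 8.3 38 0 0 0 0" --pt "65 8.3 38 0 0 0 0" --pt "65 8.3 38 0 0 0 0" --pt "65 8.3 38 0 0 0 0" --pt "65 8.3 38 0 0 0 0"

```text
time_s: 13.2
tcp_pos: [0.5722, -0.0451, 0.1686]
ee_rot: [[0.223, -0.975, -0.002], [-0.975, -0.223, -0.0], [0.0, 0.002, -1.0]]
wrist_force: [0.7, -0.6, 0.4]
gripper_width: 0.654
gripper_force: 0.0
```

Request:
drive_tool --pt "65 8.3 38 0 0 0 0" --pt "65 0 0 0 0 0 0" --pt "65 0 0 0 0 0 0"

```text
time_s: 13.45
tcp_pos: [0.5807, -0.007, 0.1684]
ee_rot: [[0.226, -0.974, -0.002], [-0.974, -0.226, -0.001], [0.0, 0.002, -1.0]]
wrist_force: [-0.1, -0.9, 0.4]
gripper_width: 0.652
gripper_force: 0.0
```

```bash
python3 - <<'E'
from h import *
st()
s,p,W=wlook()
for l in ['offcut2']:
    for (pr,xy,P,_) in mpts(p,W,l,2):
        if len(P)==0: print(l,pr,xy);continue
        zt=np.percentile(P[:,2],97)
        print(l,round(pr,2),np.round(xy),'zt',round(zt*1000),rect(P,zt-0.010,zt+.004),rect(P,.03,.1))
E
```

```text
t 13.45 tcp [580.7  -7.  168.4] yaw_y -166.9 tilt [-0.002 -0.001] j [ 15.  21. -12.  -0. -57.  -2.] F [-0.1 -0.9  0.4] M [-0.03  0.13  0.01] w 56.7 gf 0.0
offcut2 0.63 [315. 200.] zt 60 (array([585.7, -12.9]), array([30.4, 24.7]), 13.1, 59.3, 1077) (array([5.826e+02, 3.000e-01]), array([53.5, 30.4]), -76.3, 58.1, 1968)
```

Request:
drive_tool --pt "65 4 -4 -30 0 0 0" --pt "65 0 0 -30 0 0 0" --pt "65 0 0 -30 0 0 0" --pt "65 0 0 -25 0 0 0" --pt "0 0 0 0 0 0 0"

```text
time_s: 13.97
tcp_pos: [0.5838, -0.015, 0.0521]
ee_rot: [[0.221, -0.975, -0.004], [-0.975, -0.221, -0.002], [0.001, 0.004, -1.0]]
wrist_force: [0.1, -0.4, -0.0]
gripper_width: 0.623
gripper_force: 0.0
```

Request:
drive_tool --pt "0 0 0 0 0 0 0" --pt "0 0 0 0 0 0 0" --pt "0 0 0 0 0 0 0" --pt "0 0 0 0 0 0 0" --pt "0 0 0 0 0 0 0"

```text
time_s: 14.38
tcp_pos: [0.585, -0.0133, 0.0551]
ee_rot: [[0.222, -0.975, 0.001], [-0.975, -0.222, 0.0], [0.0, -0.001, -1.0]]
wrist_force: [0.5, -0.0, 0.3]
gripper_width: 0.344
gripper_force: 30.0
```

Request:
drive_tool --pt "0 0 0 0 0 0 0" --pt "0 0 0 0 0 0 0"

```text
time_s: 14.55
tcp_pos: [0.585, -0.0131, 0.055]
ee_rot: [[0.223, -0.975, 0.0], [-0.975, -0.223, -0.0], [0.0, -0.0, -1.0]]
wrist_force: [-0.7, -0.9, 2.0]
gripper_width: 0.34
gripper_force: 30.0
```

Request:
drive_tool --pt "0 0 0 10 0 0 0" --pt "0 0 0 30 0 0 0" --pt "0 0 0 30 0 0 0" --pt "0 0 0 30 0 0 0" --pt "0 0 0 20 0 0 0"

```text
time_s: 14.97
tcp_pos: [0.586, -0.0127, 0.1784]
ee_rot: [[0.223, -0.975, 0.005], [-0.975, -0.223, 0.001], [0.001, -0.005, -1.0]]
wrist_force: [-0.6, -0.0, 0.3]
gripper_width: 0.343
gripper_force: 30.0
```

Request:
drive_tool --pt "0 -6 -38 0 0 0 0" --pt "0 -6 -38 0 0 0 0" --pt "0 -6 -38 0 0 0 0" --pt "0 -6 -38 0 0 0 0" --pt "0 -6 -38 0 0 0 0"

```text
time_s: 15.38
tcp_pos: [0.5544, -0.2042, 0.1754]
ee_rot: [[0.223, -0.975, 0.001], [-0.975, -0.223, 0.0], [0.0, -0.001, -1.0]]
wrist_force: [1.4, 0.7, 0.0]
gripper_width: 0.34
gripper_force: 30.0
```

Request:
drive_tool --pt "0 -6 -38 0 0 0 0" --pt "0 -6 -38 0 0 0 0" --pt "0 -6 -38 0 0 0 0" --pt "0 -6 -38 0 0 0 0" --pt "0 -6 -38 0 0 0 0"

```text
time_s: 15.8
tcp_pos: [0.5244, -0.3945, 0.1753]
ee_rot: [[0.223, -0.975, 0.001], [-0.975, -0.223, 0.0], [0.0, -0.001, -1.0]]
wrist_force: [1.7, -0.1, -0.6]
gripper_width: 0.347
gripper_force: 30.0
```

Request:
drive_tool --pt "0 -6 -38 0 0 0 0" --pt "0 0 0 -30 0 0 0" --pt "0 0 0 -30 0 0 0" --pt "0 0 0 -25 0 0 0" --pt "0 0 0 0 0 0 0"

```text
time_s: 16.22
tcp_pos: [0.5153, -0.429, 0.0836]
ee_rot: [[0.22, -0.975, -0.01], [-0.975, -0.221, 0.007], [-0.009, 0.008, -1.0]]
wrist_force: [-1.5, 0.4, -1.4]
gripper_width: 0.347
gripper_force: 30.0
```

Request:
drive_tool --pt "60 0 0 0 0 0 0" --pt "60 0 0 0 0 0 0" --pt "60 0 0 0 0 0 0" --pt "60 0 0 0 0 0 0" --pt "60 0 0 40 0 0 0"

```text
time_s: 16.63
tcp_pos: [0.5153, -0.4279, 0.1229]
ee_rot: [[0.221, -0.975, -0.012], [-0.975, -0.221, 0.009], [-0.012, 0.01, -1.0]]
wrist_force: [-0.6, 0.8, -1.4]
gripper_width: 0.576
gripper_force: 0.0
```

Request:
drive_tool --pt "60 0 0 40 0 0 0" --pt "60 0 0 10 0 0 0" --pt "60 0 0 0 0 0 0"

```text
time_s: 16.88
tcp_pos: [0.5216, -0.4326, 0.187]
ee_rot: [[0.224, -0.975, 0.011], [-0.975, -0.224, -0.007], [0.009, -0.009, -1.0]]
wrist_force: [0.5, -0.7, 0.0]
gripper_width: 0.598
gripper_force: 0.0
```

```bash
python3 - <<'E'
from h import *
st()
for n in ('top','scene','wrist'):
    if n=='wrist': s,p,W=wlook('w3.png')
    else: p=capture(n);W=cloud(p)
    for l in ['offcut1','wedge','level']:
      for (pr,xy,P,_) in mpts(p,W,l,4 if l=='offcut1' else 1):
        if len(P)==0: print(l,pr,xy);continue
        zt=np.percentile(P[:,2],97)
        print(n,l,round(pr,2),np.round(xy),'zt',round(zt*1000),rect(P,zt-0.012 if l!='wedge' else 0.001,zt+.004))
        if l=='wedge':
            A=np.c_[P[:,:2],np.ones(len(P))]; print('grad',np.round(np.linalg.lstsq(A,P[:,2],rcond=None)[0],3))
E
```

```text
t 16.88 tcp [ 521.6 -432.6  187. ] yaw_y -167.1 tilt [ 0.011 -0.007] j [-26.  29.   4.   0. -64.  39.] F [ 0.5 -0.7  0. ] M [-0.    0.16 -0.05] w 52.0 gf 0.0
top offcut1 0.74 [449. 229.] zt 42 (array([ 516.1, -421.3]), array([44.2, 26.1]), -64.0, 34.7, 56)
top offcut1 0.57 [451. 240.] zt 38 (array([ 477.8, -414.8]), array([61.6, 24.8]), -76.3, 32.1, 132)
top offcut1 0.48 [458. 254.] zt 38 (array([ 417.2, -424.8]), array([61.9, 17.6]), -82.3, 30.5, 89)
top wedge 0.86 [248. 247.] zt 25 (array([451. , 254.5]), array([120.7,  41.8]), 0.9, 13.2, 395)
grad [ 0.158 -0.014 -0.055]
top level 0.56 [196. 225.] zt 48 (array([519.6, 428.2]), array([157.2,  28.8]), 2.6, 39.9, 314)
scene offcut1 0.66 [366. 204.] zt 62 (array([530.9,  76.6]), array([42.3, 11.3]), 78.4, 58.4, 82)
scene offcut1 0.46 [275. 134.] zt 29 (array([ 417.8, -430.7]), array([46.4, 29.3]), -84.6, 26.5, 56)
scene wedge 0.74 [377. 299.] zt 60 (array([723.7, 290.1]), array([48.9, 48.7]), 72.3, 48.6, 844)
grad [-0.726 -0.53   0.729]
scene level 0.71 [493. 290.] zt 45 (array([522.8, 433. ]), array([161.7,  28.6]), 3.2, 37.5, 863)
wrist offcut1 0.91 [318. 198.] zt 38 (array([ 520. , -431.4]), array([30.1, 24.8]), 11.7, 36.3, 844)
wrist offcut1 0.63 [410. 209.] zt 32 (array([ 417.1, -427.3]), array([65., 23.]), -83.2, 30.2, 1268)
wrist offcut1 0.55 [352. 210.] zt 34 (array([ 478.7, -415.7]), array([60. , 26.5]), -76.4, 32.3, 1561)
```

Request:
drive_tool --pt "55 0 39.2 0 0 0 0.0635" --pt "55 0 39.2 0 0 0 0.0635" --pt "55 0 39.2 0 0 0 0.0635" --pt "55 0 39.2 0 0 0 0.0635" --pt "55 0 39.2 0 0 0 0.0635"

```text
time_s: 17.9
tcp_pos: [0.5186, -0.2335, 0.1795]
ee_rot: [[0.518, -0.855, 0.0], [-0.855, -0.518, -0.0], [0.0, -0.0, -1.0]]
wrist_force: [1.0, 0.9, 0.3]
gripper_width: 0.551
gripper_force: 0.0
```

Request:
drive_tool --pt "55 0 39.2 0 0 0 0.0635" --pt "55 0 39.2 0 0 0 0.0635" --pt "55 0 39.2 0 0 0 0.0635" --pt "55 0 39.2 0 0 0 0.0635" --pt "55 0 39.2 0 0 0 0.0635"

```text
time_s: 18.32
tcp_pos: [0.5186, -0.0372, 0.1798]
ee_rot: [[0.76, -0.65, 0.001], [-0.65, -0.76, 0.0], [0.0, -0.0, -1.0]]
wrist_force: [0.5, 1.0, -0.3]
gripper_width: 0.552
gripper_force: 0.0
```

Request:
drive_tool --pt "55 0 39.2 0 0 0 0.0635" --pt "55 0 39.2 0 0 0 0.0635" --pt "55 0 39.2 0 0 0 0.0635" --pt "55 0 39.2 0 0 0 0.0635" --pt "55 0 39.2 0 0 0 0.0635"

```text
time_s: 18.73
tcp_pos: [0.5186, 0.159, 0.1799]
ee_rot: [[0.925, -0.381, 0.001], [-0.381, -0.925, 0.0], [0.0, -0.0, -1.0]]
wrist_force: [1.1, -1.1, -0.5]
gripper_width: 0.549
gripper_force: 0.0
```

Request:
drive_tool --pt "55 0 39.2 0 0 0 0.0635" --pt "55 0 39.2 0 0 0 0.0635" --pt "55 0 39.2 0 0 0 0.0635" --pt "55 0 39.2 0 0 0 0.0635" --pt "55 0 39.2 0 0 0 0.0635"

```text
time_s: 19.15
tcp_pos: [0.5186, 0.355, 0.1797]
ee_rot: [[0.997, -0.073, 0.0], [-0.073, -0.997, 0.0], [0.0, -0.0, -1.0]]
wrist_force: [2.0, -0.3, -0.3]
gripper_width: 0.547
gripper_force: 0.0
```

Request:
drive_tool --pt "55 0 39.2 0 0 0 0.0635" --pt "55 0 39.2 0 0 0 0.0635" --pt "55 0 0 0 0 0 0" --pt "55 0 0 0 0 0 0"

```text
time_s: 19.48
tcp_pos: [0.5182, 0.4333, 0.1784]
ee_rot: [[0.999, 0.053, -0.001], [0.053, -0.999, -0.001], [-0.001, 0.001, -1.0]]
wrist_force: [-0.7, -0.0, -0.4]
gripper_width: 0.553
gripper_force: 0.0
```

```bash
python3 - <<'E'
from h import *
st()
s,p,W=wlook()
for l in ['level','tray','wedge','lip','base','bolt3_grip']:
    for (pr,xy,P,_) in mpts(p,W,l,1):
        if len(P)==0: print(l,pr,xy);continue
        zt=np.percentile(P[:,2],97)
        print(l,round(pr,2),np.round(xy),'zt',round(zt*1000),rect(P,zt-0.014,zt+.004),rect(P,.005,.1))
E
```

```text
t 19.48 tcp [518.2 433.3 178.4] yaw_y -87.0 tilt [-0.001 -0.001] j [ 54.  30.   3.  -0. -64.  39.] F [-0.7 -0.  -0.4] M [-0.16  0.12  0.03] w 48.1 gf 0.0
level 0.93 [323. 175.] zt 47 (array([532.9, 430.7]), array([135.3,  28.8]), 2.9, 38.6, 4206) (array([533. , 430.3]), array([135.7,  32.3]), 1.2, 38.6, 4280)
tray 0.77 [301. 153.] zt 19 (array([521.5, 439.3]), array([230.3, 120.9]), 6.1, 5.4, 8111) (array([521.5, 439.3]), array([230.3, 120.9]), 6.1, 7.5, 5761)
wedge 0.57 [473. 214.] zt 26 (array([502., 255.]), array([37.3, 13.1]), -80.9, 23.3, 309) (array([498.1, 254.4]), array([36.2, 16.3]), 89.9, 22.2, 386)
lip 0.56 [601. 195.] zt 56 (array([526.7,  78.9]), array([33.3, 20.3]), 85.4, 50.5, 139) (array([533. , -13.3]), array([363.8, 170. ]), 74.0, 29.6, 7946)
base 0.92 [599. 195.] zt 56 (array([526.7,  78.9]), array([33.3, 20.3]), 85.4, 50.5, 138) (array([535.2,  -8.8]), array([354.2, 170.1]), 74.3, 29.7, 7916)
bolt3_grip 0.67 [597. 203.] zt 64 (array([526.9,  73.3]), array([44.2, 16.1]), 71.5, 62.0, 277) (array([521.3,  50.5]), array([91.5, 26.4]), 75.6, 54.7, 486)
```

Request:
drive_tool --pt "55 2.5 -2.5 -35 0 0 0" --pt "55 0 0 -35 0 0 0" --pt "55 0 0 -35 0 0 0" --pt "55 0 0 -30 0 0 0" --pt "55 0 0 -16 0 0 0"

```text
time_s: 20.25
tcp_pos: [0.52, 0.4263, 0.0246]
ee_rot: [[0.999, 0.049, -0.004], [0.049, -0.999, -0.004], [-0.005, 0.004, -1.0]]
wrist_force: [-0.4, -0.0, -0.0]
gripper_width: 0.548
gripper_force: 0.0
```

Request:
drive_tool --pt "0 0 0 0 0 0 0" --pt "0 0 0 0 0 0 0" --pt "0 0 0 0 0 0 0" --pt "0 0 0 0 0 0 0" --pt "0 0 0 0 0 0 0"

```text
time_s: 20.67
tcp_pos: [0.522, 0.4294, 0.0299]
ee_rot: [[0.999, 0.051, 0.002], [0.051, -0.999, 0.002], [0.002, -0.002, -1.0]]
wrist_force: [0.4, 0.4, 0.2]
gripper_width: 0.324
gripper_force: 30.0
```

Request:
drive_tool --pt "0 0 0 0 0 0 0" --pt "0 0 0 0 0 0 0"

```text
time_s: 20.83
tcp_pos: [0.522, 0.4295, 0.0299]
ee_rot: [[0.999, 0.051, 0.002], [0.051, -0.999, 0.002], [0.002, -0.002, -1.0]]
wrist_force: [0.5, -0.1, 3.9]
gripper_width: 0.322
gripper_force: 30.0
```

Request:
drive_tool --pt "0 0 0 5 0 0 0" --pt "0 0 0 20 0 0 0" --pt "0 0 0 30 0 0 0" --pt "0 0 0 30 0 0 0" --pt "0 0 0 30 0 0 0"

```text
time_s: 21.25
tcp_pos: [0.5203, 0.4279, 0.1433]
ee_rot: [[0.999, 0.05, -0.003], [0.05, -0.999, -0.003], [-0.003, 0.002, -1.0]]
wrist_force: [0.4, 0.0, -2.9]
gripper_width: 0.324
gripper_force: 30.0
```

```bash
python3 - <<'E'
from h import *
st()
p=capture('top');W=cloud(p)
# base edges: deck plane points from top view
m=masks_of('base',p)
for d in m[:2]:
    P=W[d['region']];print(d['p'],rect(P,.024,.045),rect(P,.01,.022))
# region select directly: deck z 20..42 in area
X=W.reshape(-1,3);X=X[~np.isnan(X[:,0])]
Q=X[(X[:,0]>400)|((X[:,0]>.38)&(X[:,0]<.68)&(X[:,1]>-.26)&(X[:,1]<.215)&(X[:,2]>.012)&(X[:,2]<.045))]
print('deck',rect(Q[Q[:,1]<.045],.022,.045)); print('lug',rect(Q[(Q[:,1]>.085)],.012,.04))
D=Q[(Q[:,1]<.03)&(Q[:,1]>-.1)&(Q[:,0]>.46)&(Q[:,0]<.6)];print(np.linalg.lstsq(np.c_[D[:,:2],np.ones(len(D))],D[:,2],rcond=None)[0])
E
```

```text
t 21.25 tcp [520.3 427.9 143.3] yaw_y -87.1 tilt [-0.003 -0.003] j [ 53.  31.   1.  -0. -60.  40.] F [ 0.4  0.  -2.9] M [-0.02  0.04  0.  ] w 28.2 gf 30.0
0.86 (array([523. , -20.3]), array([362.7, 266.7]), -86.1, 32.2, 3980) (array([514.3, -22.5]), array([364.2, 224.6]), -75.1, 19.7, 255)
deck (array([551.6, -92.2]), array([290.4, 287.9]), 78.1, 32.7, 3744)
lug (array([550.8, 135.9]), array([261.2,  99.6]), 5.5, 23.7, 563)
[-0.00265538 -0.03263461  0.03228736]
```

Request:
drive_tool --pt "0 -2.8 -33.3 0 0 0 -0.1134" --pt "0 -2.8 -33.3 0 0 0 -0.1134" --pt "0 -2.8 -33.3 0 0 0 -0.1134" --pt "0 -2.8 -33.3 0 0 0 -0.1134" --pt "0 -2.8 -33.3 0 0 0 -0.1134"

```text
time_s: 21.77
tcp_pos: [0.5056, 0.2601, 0.1417]
ee_rot: [[0.867, -0.499, -0.004], [-0.499, -0.867, -0.002], [-0.002, 0.003, -1.0]]
wrist_force: [0.6, 0.8, -3.0]
gripper_width: 0.314
gripper_force: 30.0
```

Request:
drive_tool --pt "0 -2.8 -33.3 0 0 0 -0.1134" --pt "0 -2.8 -33.3 0 0 0 -0.1134" --pt "0 -2.8 -33.3 0 0 0 -0.1134" --pt "0 -2.8 -33.3 0 0 0 -0.1134" --pt "0 -2.8 -33.3 0 0 0 -0.1134"

```text
time_s: 22.18
tcp_pos: [0.4915, 0.0939, 0.1422]
ee_rot: [[0.463, -0.886, -0.003], [-0.886, -0.463, -0.001], [-0.001, 0.003, -1.0]]
wrist_force: [0.8, 0.6, -3.5]
gripper_width: 0.319
gripper_force: 30.0
```

Request:
drive_tool --pt "0 -2.8 -33.3 0 0 0 -0.1134" --pt "0 -2.8 -33.3 0 0 0 -0.1134" --pt "0 -2.8 -33.3 0 0 0 -0.1134" --pt "0 -2.8 -33.3 0 0 0 -0.1134" --pt "0 0 0 0 0 0 0"

```text
time_s: 22.6
tcp_pos: [0.479, -0.0416, 0.1419]
ee_rot: [[0.024, -1.0, -0.006], [-1.0, -0.024, -0.001], [0.001, 0.006, -1.0]]
wrist_force: [0.1, -0.5, -4.2]
gripper_width: 0.323
gripper_force: 30.0
```

```bash
python3 - <<'E'
from h import *
st()
s,p,W=wlook('w4.png')
for l in ['level','bolt1_grip','bolt2_grip','bolt3_grip','base']:
    for (pr,xy,P,_) in mpts(p,W,l,2):
        if len(P)==0: print(l,pr,xy);continue
        zt=np.percentile(P[:,2],97)
        print(l,round(pr,2),np.round(xy),'zt',round(zt*1000),rect(P,zt-0.010,zt+.004),rect(P,.015,.045))
E
```

```text
t 22.6 tcp [479.  -41.6 141.9] yaw_y -178.6 tilt [-0.006 -0.001] j [ 14.  14. -27.  -0. -49. -13.] F [ 0.1 -0.5 -4.2] M [-0.08  0.11  0.02] w 28.1 gf 30.0
level 0.55 [320. 179.] zt 158 (array([480.2, -70.9]), array([98.9, 28.4]), -88.8, 150.6, 10645) (array([478.5, -44.9]), array([173.5,  52.9]), -88.9, 33.6, 42)
bolt1_grip 0.76 [388.  47.] zt 69 (array([ 430.1, -170.4]), array([44.5, 14.9]), -87.5, 67.0, 1129) (array([ 431.2, -173.4]), array([47., 23.]), -60.4, 33.6, 148)
bolt1_grip 0.67 [321. 181.] zt 158 (array([480.2, -71. ]), array([98.7, 28.2]), -88.5, 150.6, 10566) (array([ 480.2, -104.9]), array([52.2,  2.4]), 9.5, 34.2, 5)
bolt2_grip 0.77 [133.  59.] zt 69 (array([ 638.7, -164.3]), array([45.3, 15.9]), 88.2, 66.6, 908) (array([ 634.4, -170.6]), array([39.8, 18. ]), 88.9, 33.8, 277)
bolt2_grip 0.64 [247.  83.] zt 81 (array([ 533.4, -149.4]), array([59.6, 59.1]), 3.0, 80.0, 5657) (array([ 528.2, -100.3]), array([258. , 198.5]), 1.9, 34.1, 27501)
bolt3_grip 0.24 [248.  83.] zt 81 (array([ 533.4, -149.4]), array([59.6, 59.1]), 3.0, 80.0, 5657) (array([548.6, -96.2]), array([270.3, 242.4]), 73.2, 34.1, 27912)
base 0.71 [246.  84.] zt 81 (array([ 533.4, -149.4]), array([59.6, 59.1]), 3.0, 80.0, 5657) (array([545.2, -89.3]), array([269.6, 246.4]), 77.1, 34.1, 27833)
```

View pics/w4.png

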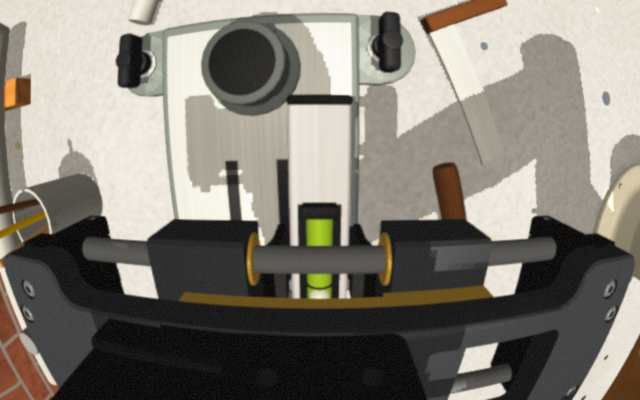

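Wrist view: the level is held lengthwise above the deck (bar at 320,170), with the bubble window at (320,240) and clear of the socket. Lower and release.

Request:
drive_tool --pt "0 0 0 -30 0 0 0.01" --pt "0 0 0 -30 0 0 0" --pt "0 0 0 -15 0 0 0" --pt "0 0 0 -5 0 0 0" --pt "0 0 0 0 0 0 0"

```text
time_s: 23.32
tcp_pos: [0.4817, -0.0366, 0.0624]
ee_rot: [[0.046, -0.999, -0.003], [-0.999, -0.046, -0.001], [0.001, 0.003, -1.0]]
wrist_force: [-0.2, 1.4, -2.1]
gripper_width: 0.317
gripper_force: 30.0
```

Request:
drive_tool --pt "0 0 0 -2 0 0 0" --pt "0 0 0 0 0 0 0"

```text
time_s: 23.48
tcp_pos: [0.4833, -0.0367, 0.0625]
ee_rot: [[0.045, -0.999, 0.002], [-0.999, -0.045, 0.0], [-0.0, -0.002, -1.0]]
wrist_force: [0.4, -0.2, -2.2]
gripper_width: 0.321
gripper_force: 30.0
```

Request:
drive_tool --pt "55 0 0 0 0 0 0" --pt "55 0 0 0 0 0 0" --pt "55 0 0 0 0 0 0" --pt "55 0 0 0 0 0 0" --pt "55 0 0 0 0 0 0"

```text
time_s: 23.9
tcp_pos: [0.4826, -0.0373, 0.0621]
ee_rot: [[0.044, -0.999, 0.001], [-0.999, -0.044, 0.0], [-0.0, -0.001, -1.0]]
wrist_force: [0.4, 0.1, -0.4]
gripper_width: 0.533
gripper_force: 0.0
```

Request:
drive_tool --pt "55 0 0 30 0 0 0" --pt "55 0 0 30 0 0 0" --pt "55 0 0 30 0 0 0" --pt "55 0 0 30 0 0 0" --pt "55 0 0 0 0 0 0"

```text
time_s: 24.32
tcp_pos: [0.486, -0.037, 0.188]
ee_rot: [[0.045, -0.999, 0.013], [-0.999, -0.045, 0.001], [-0.001, -0.013, -1.0]]
wrist_force: [0.3, 0.9, 0.6]
gripper_width: 0.549
gripper_force: 0.0
```

Request:
drive_tool --pt "60 0 20.6 0 0 0 -0.119" --pt "60 0 20.6 0 0 0 -0.119" --pt "60 0 20.6 0 0 0 -0.119" --pt "60 0 20.6 0 0 0 -0.119" --pt "60 0 20.6 0 0 0 -0.119"

```text
time_s: 24.73
tcp_pos: [0.4821, 0.0665, 0.1816]
ee_rot: [[-0.529, -0.849, 0.0], [-0.849, 0.529, 0.0], [-0.0, -0.0, -1.0]]
wrist_force: [0.3, 0.1, 0.9]
gripper_width: 0.601
gripper_force: 0.0
```

Request:
drive_tool --pt "60 0 20.6 0 0 0 -0.119" --pt "60 0 20.6 0 0 0 -0.119" --pt "60 0 20.6 0 0 0 -0.119" --pt "60 0 20.6 0 0 0 -0.119" --pt "60 0 20.6 0 0 0 -0.119"

```text
time_s: 25.15
tcp_pos: [0.482, 0.1696, 0.1815]
ee_rot: [[-0.914, -0.407, 0.0], [-0.407, 0.914, 0.0], [-0.0, 0.0, -1.0]]
wrist_force: [-0.6, 0.9, 0.9]
gripper_width: 0.597
gripper_force: 0.0
```

Request:
drive_tool --pt "60 0 20.6 0 0 0 -0.119" --pt "60 0 20.6 0 0 0 -0.119" --pt "60 0 20.6 0 0 0 -0.119" --pt "60 0 20.6 0 0 0 -0.119" --pt "60 0 0 0 0 0 0"

```text
time_s: 25.57
tcp_pos: [0.4827, 0.2541, 0.1814]
ee_rot: [[-0.999, 0.052, 0.001], [0.052, 0.999, 0.001], [-0.001, 0.001, -1.0]]
wrist_force: [0.3, -0.1, 0.1]
gripper_width: 0.596
gripper_force: 0.0
```

```bash
python3 - <<'E'
from h import *
st()
s,p,W=wlook('w5.png')
for q,V in ((p,W),)+tuple((c,cloud(c)) for c in [capture('top')]):
  for l in ['wedge','level','bolt3_grip']:
    for (pr,xy,P,_) in mpts(q,V,l,2):
        if len(P)==0: print(l,pr,xy);continue
        zt=np.percentile(P[:,2],97)
        print(l,round(pr,2),np.round(xy),'zt',round(zt*1000),rect(P,zt-0.010,zt+.004),rect(P,.002,.045))
E
```

```text
t 25.57 tcp [482.7 254.1 181.4] yaw_y 87.0 tilt [0.001 0.001] j [  45.   17.  -16.    0.  -57. -138.] F [ 0.3 -0.1  0.1] M [-0.03 -0.04 -0.04] w 51.9 gf 0.0
wedge 0.74 [322. 152.] zt 24 (array([473.6, 255.2]), array([64. , 35.4]), -2.9, 19.8, 1968) (array([447.9, 256. ]), array([115.4,  36.2]), -2.4, 14.2, 4054)
level 0.74 [ 82. 208.] zt 74 (array([483.5, -34. ]), array([159.5,  29.1]), -87.5, 67.3, 1679) (array([484.2, -47.6]), array([186.7,  37. ]), -84.1, 38.3, 266)
wedge 0.59 [250. 255.] zt 21 (array([431.3, 255.8]), array([75.9, 34. ]), 1.5, 14.6, 121) (array([430.3, 256. ]), array([79.4, 34.6]), 0.6, 10.9, 236)
level 0.6 [334. 235.] zt 77 (array([483.4, -38. ]), array([155.1,  27.7]), -87.9, 69.8, 231) (array([484.5, -32.4]), array([146.7,  32.5]), -87.0, 37.0, 18)
level 0.52 [304. 224.] zt 69 (array([524.6,  68.9]), array([40.5, 13.4]), 77.2, 63.2, 46) (array([525.1,  66.8]), array([22.4, 14.3]), -44.7, 35.8, 8)
bolt3_grip 0.51 [302. 223.] zt 69 (array([525.1,  69.9]), array([41.7, 13.9]), 65.6, 63.1, 47) (array([523. ,  68.2]), array([24.1, 20.1]), -55.3, 29.6, 13)
```

Request:
drive_tool --pt "60 5.5 0 -37 0 0 0" --pt "60 0 0 -37 0 0 0" --pt "60 0 0 -37 0 0 0" --pt "60 0 0 -34 0 0 0" --pt "60 0 0 -14 0 0 0"

```text
time_s: 26.38
tcp_pos: [0.4856, 0.2487, 0.0189]
ee_rot: [[-0.999, 0.052, -0.006], [0.052, 0.999, -0.005], [0.006, -0.006, -1.0]]
wrist_force: [-32.6, -5.0, 143.3]
gripper_width: 0.599
gripper_force: 82.8
```

Request:
drive_tool --pt "0 0 0 0 0 0 0" --pt "0 0 0 0 0 0 0" --pt "0 0 0 0 0 0 0" --pt "0 0 0 0 0 0 0" --pt "0 0 0 0 0 0 0"

```text
time_s: 26.8
tcp_pos: [0.4878, 0.251, 0.0228]
ee_rot: [[-0.999, 0.052, 0.0], [0.052, 0.999, 0.0], [-0.0, 0.0, -1.0]]
wrist_force: [-0.1, -0.3, -0.9]
gripper_width: 0.409
gripper_force: 29.7
```

Request:
drive_tool --pt "0 0 0 0 0 0 0" --pt "0 0 0 0 0 0 0" --pt "0 0 0 10 0 0 0" --pt "0 0 0 10 0 0 0" --pt "0 0 0 10 0 0 0"

```text
time_s: 27.22
tcp_pos: [0.4879, 0.2512, 0.0538]
ee_rot: [[-0.999, 0.051, 0.001], [0.051, 0.999, 0.0], [-0.001, 0.0, -1.0]]
wrist_force: [-0.6, -0.4, -1.1]
gripper_width: 0.414
gripper_force: 29.7
```

Request:
drive_tool --pt "0 2.2 2.6 0 0 0 0.1102" --pt "0 2.2 2.6 0 0 0 0.1102" --pt "0 2.2 2.6 0 0 0 0.1102" --pt "0 2.2 2.6 0 0 0 0.1102" --pt "0 2.2 2.6 0 0 0 0.1102"

```text
time_s: 27.63
tcp_pos: [0.4992, 0.2646, 0.0541]
ee_rot: [[-0.875, -0.484, 0.001], [-0.484, 0.875, 0.001], [-0.002, 0.0, -1.0]]
wrist_force: [0.4, 0.7, -0.2]
gripper_width: 0.41
gripper_force: 29.7
```

Request:
drive_tool --pt "0 2.2 2.6 0 0 0 0.1102" --pt "0 2.2 2.6 0 0 0 0.1102" --pt "0 2.2 2.6 0 0 0 0.1102" --pt "0 2.2 2.6 0 0 0 0.1102" --pt "0 2.2 2.6 0 0 0 0.1102"

```text
time_s: 28.05
tcp_pos: [0.5101, 0.2776, 0.054]
ee_rot: [[-0.492, -0.871, 0.001], [-0.871, 0.492, 0.001], [-0.002, -0.001, -1.0]]
wrist_force: [-0.5, -0.4, 0.2]
gripper_width: 0.409
gripper_force: 29.7
```

Request:
drive_tool --pt "0 2.2 2.6 0 0 0 0.1102" --pt "0 2.2 2.6 0 0 0 0.1102" --pt "0 2.2 2.6 0 0 0 0.1102" --pt "0 2.2 2.6 0 0 0 0.1102" --pt "0 2.2 2.6 0 0 0 0.1102"

```text
time_s: 28.47
tcp_pos: [0.5211, 0.2905, 0.054]
ee_rot: [[0.036, -0.999, 0.001], [-0.999, -0.036, 0.001], [-0.001, -0.001, -1.0]]
wrist_force: [0.8, 0.5, 0.0]
gripper_width: 0.416
gripper_force: 29.7
```

Request:
drive_tool --pt "0 0 0 0 0 0 0" --pt "0 0 0 -8 0 0 0" --pt "0 0 0 -8 0 0 0" --pt "0 0 0 0 0 0 0"

```text
time_s: 28.8
tcp_pos: [0.5194, 0.289, 0.0347]
ee_rot: [[0.029, -1.0, -0.003], [-1.0, -0.029, -0.002], [0.002, 0.003, -1.0]]
wrist_force: [0.1, 0.3, -1.5]
gripper_width: 0.412
gripper_force: 29.7
```

```bash
python3 - <<'E'
from h import *
st()
s,p,W=wlook('w6.png')
for l in ['wedge','bolt3_grip','level','base']:
    for (pr,xy,P,_) in mpts(p,W,l,1):
        if len(P)==0: print(l,pr,xy);continue
        zt=np.percentile(P[:,2],97)
        print(l,round(pr,2),np.round(xy),'zt',round(zt*1000),rect(P,zt-0.012,zt+.004),rect(P,.002,.06), 'y',np.round(np.percentile(P[:,1],[1,99])*1000))
E
```

```text
t 28.8 tcp [519.4 289.   34.7] yaw_y -178.4 tilt [-0.003 -0.002] j [ 45.  32. -17.  -0. -41. -43.] F [ 0.1  0.3 -1.5] M [ 0.02  0.14 -0.06] w 35.8 gf 29.7
wedge 0.82 [323. 159.] zt 36 (array([520. , 267.5]), array([75.7, 36.4]), 89.6, 28.8, 7357) (array([520. , 247.4]), array([115.9,  36.6]), 89.8, 24.6, 13687) y [191. 304.]
base 0.8 [319.   9.] zt 24 (array([523.5, 160.9]), array([80.1, 10.7]), 1.5, 22.2, 3045) (array([523.5, 160.9]), array([80.1, 10.7]), 1.5, 22.1, 3284) y [156. 167.]
```

View pics/w6.png

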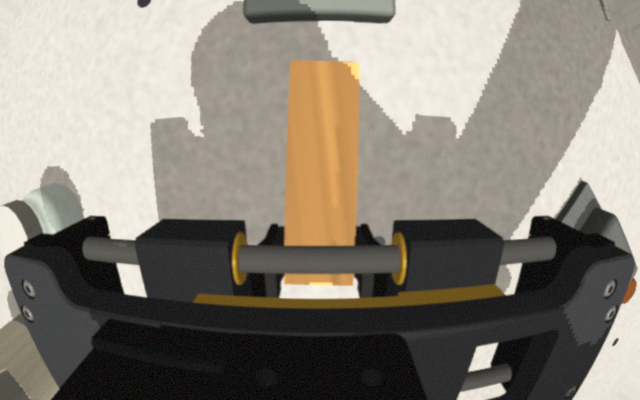

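Wrist view: wedge held straight (323,160), thin end at row 62 facing the lip edge (320,15). Lower gently to the bench.

Request:
drive_tool --pt "0 0 0 -5 0 0 0" --pt "0 0 0 -4 0 0 0" --pt "0 0 0 -2 0 0 0" --pt "0 0 0 -1 0 0 0" --pt "0 0 0 0 0 0 0"

```text
time_s: 29.47
tcp_pos: [0.5205, 0.2899, 0.0241]
ee_rot: [[0.031, -1.0, -0.001], [-1.0, -0.031, -0.001], [0.001, 0.001, -1.0]]
wrist_force: [0.8, -1.0, 0.3]
gripper_width: 0.411
gripper_force: 29.7
```

Request:
drive_tool --pt "0 0 0 0 0 0 0"

```text
time_s: 29.55
tcp_pos: [0.5207, 0.2901, 0.0244]
ee_rot: [[0.031, -1.0, -0.0], [-1.0, -0.031, -0.0], [0.0, 0.0, -1.0]]
wrist_force: [0.4, 0.6, 0.0]
gripper_width: 0.418
gripper_force: 29.7
```

Request:
drive_tool --pt "0 0 0 -0.6 0 0 0" --pt "0 0 0 -0.6 0 0 0" --pt "0 0 -8 0 0 0 0" --pt "0 0.3 -8 0 0 0 0" --pt "0 0.3 -8 0 0 0 0"

```text
time_s: 29.97
tcp_pos: [0.5211, 0.2651, 0.0233]
ee_rot: [[0.031, -1.0, -0.0], [-1.0, -0.031, -0.0], [0.0, 0.0, -1.0]]
wrist_force: [-0.3, -0.5, -0.9]
gripper_width: 0.408
gripper_force: 29.7
```

Request:
drive_tool --pt "0 0.2 -6 0 0 0 0" --pt "0 0.2 -6 0 0 0 0" --pt "0 0 -4 0 0 0 0" --pt "0 0 0 0 0 0 0" --pt "0 0 0 0 0 0 0"

```text
time_s: 30.38
tcp_pos: [0.5222, 0.2506, 0.0236]
ee_rot: [[0.031, -1.0, 0.001], [-1.0, -0.031, 0.002], [-0.002, -0.001, -1.0]]
wrist_force: [0.4, 3.5, -2.0]
gripper_width: 0.407
gripper_force: 29.7
```

Request:
drive_tool --pt "0 0.2 -6 0 0 0 0" --pt "0 0.2 -6 0 0 0 0" --pt "0 0 -4 0 0 0 0" --pt "0 0 0 0 0 0 0" --pt "0 0 0 0 0 0 0"

```text
time_s: 30.8
tcp_pos: [0.5239, 0.2364, 0.024]
ee_rot: [[0.033, -0.999, 0.005], [-0.999, -0.033, 0.004], [-0.004, -0.005, -1.0]]
wrist_force: [1.1, 5.9, -3.0]
gripper_width: 0.412
gripper_force: 29.6
```

Request:
drive_tool --pt "0 0 -5 0 0 0 0" --pt "0 0 -5 0 0 0 0" --pt "0 0 -5 0 0 0 0" --pt "0 0 0 0 0 0 0" --pt "0 0 0 0 0 0 0"

```text
time_s: 31.22
tcp_pos: [0.5236, 0.2209, 0.0236]
ee_rot: [[0.032, -0.999, 0.004], [-0.999, -0.032, 0.003], [-0.003, -0.004, -1.0]]
wrist_force: [1.6, 5.5, -4.8]
gripper_width: 0.41
gripper_force: 29.6
```

Request:
drive_tool --pt "0 0 -5 0 0 0 0" --pt "0 0 -5 0 0 0 0" --pt "0 0 -5 0 0 0 0" --pt "0 0 0 0 0 0 0" --pt "0 0 0 0 0 0 0"

```text
time_s: 31.63
tcp_pos: [0.5232, 0.2053, 0.0233]
ee_rot: [[0.032, -0.999, 0.003], [-0.999, -0.032, 0.002], [-0.002, -0.003, -1.0]]
wrist_force: [2.6, 4.6, -5.5]
gripper_width: 0.415
gripper_force: 29.7
```

```bash
cat >> h.py <<'E'
def tilt(n='top'):
    """base slope along its x (rad, + = front low), from deck depth and level top"""
    p=capture(n);W=cloud(p);X=W.reshape(-1,3);X=X[~np.isnan(X[:,0])]
    D=X[(X[:,1]<.035)&(X[:,1]>-.1)&(X[:,0]>.515)&(X[:,0]<.59)&(X[:,2]<.045)&(X[:,2]>.02)]
    g=np.linalg.lstsq(np.c_[D[:,:2],np.ones(len(D))],D[:,2],rcond=None)[0]
    return p,W,np.round(g[:2]*1000,1),len(D)
def bubble(p,name):
    """vial crop around level"""
    m=masks_of('level',p)
    m=[d for d in m if True]
    d=m[0];ys,xs=np.where(d['region']);a=p['frame'][max(ys.min()-5,0):ys.max()+6,max(xs.min()-5,0):xs.max()+6,::-1]
    k=min(780/a.shape[1],580/a.shape[0]);cv2.imwrite('pics/'+name,cv2.resize(a,None,fx=k,fy=k,interpolation=cv2.INTER_CUBIC));return d['p'],d['xy'],xs.min(),ys.min()
E
python3 - <<'E'
from h import *
st()
for n in('top','scene'):
    p,W,g,k=tilt(n);print(n,g,k)
print(bubble(p,'b1.png'))
E
```

```text
t 31.63 tcp [523.2 205.3  23.3] yaw_y -178.2 tilt [0.003 0.002] j [ 38.  30. -23.   0. -37. -36.] F [ 2.6  4.6 -5.5] M [ 1.41 -0.4   0.13] w 36.1 gf 29.7
top [ 6.1 -1.1] 912
scene [ 2.2 -3.2] 832
(0.96, [347.1, 180.8], np.int64(321), np.int64(162))
```

View pics/b1.png

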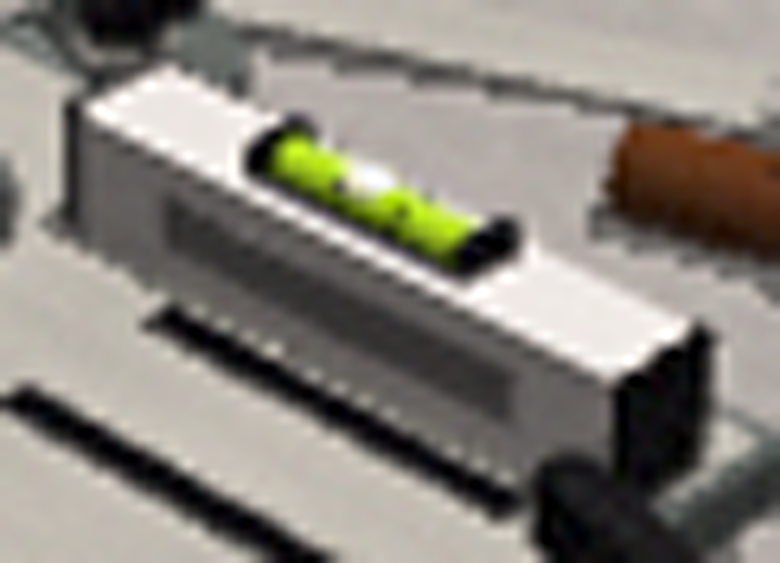

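The bubble sits just toward the rear line (365,180 between lines 345 and 400), as expected about 8 mm short. Push a bit more, release and recheck.

Request:
drive_tool --pt "0 0 -4 0 0 0 0" --pt "0 0 -4 0 0 0 0" --pt "0 0 0 0 0 0 0" --pt "0 0 0 0 0 0 0" --pt "0 0 0 0 0 0 0"

```text
time_s: 32.2
tcp_pos: [0.5228, 0.1971, 0.0231]
ee_rot: [[0.032, -0.999, 0.002], [-0.999, -0.032, 0.001], [-0.001, -0.002, -1.0]]
wrist_force: [2.6, 4.5, -5.2]
gripper_width: 0.409
gripper_force: 29.7
```

Request:
drive_tool --pt "60 0 0 0 0 0 0" --pt "60 0 0 0 0 0 0" --pt "60 0 0 0 0 0 0" --pt "60 0 0 0 0 0 0"

```text
time_s: 32.53
tcp_pos: [0.5218, 0.1955, 0.0234]
ee_rot: [[0.031, -1.0, -0.001], [-1.0, -0.031, -0.001], [0.001, 0.001, -1.0]]
wrist_force: [0.1, -0.8, -0.8]
gripper_width: 0.578
gripper_force: 0.0
```

Request:
drive_tool --pt "60 0 0 10 0 0 0" --pt "60 0 5 30 0 0 0" --pt "60 0 10 30 0 0 0" --pt "60 0 10 30 0 0 0" --pt "60 0 0 30 0 0 0"

```text
time_s: 32.95
tcp_pos: [0.5222, 0.222, 0.1558]
ee_rot: [[0.032, -0.999, 0.001], [-0.999, -0.032, 0.0], [-0.0, -0.001, -1.0]]
wrist_force: [1.9, 0.7, -0.4]
gripper_width: 0.603
gripper_force: 0.0
```

Request:
drive_tool --pt "60 0 0 0 0 0 0" --pt "60 0 0 0 0 0 0" --pt "60 0 0 0 0 0 0" --pt "60 0 0 0 0 0 0" --pt "60 0 0 0 0 0 0"

```text
time_s: 33.37
tcp_pos: [0.5214, 0.2204, 0.1521]
ee_rot: [[0.031, -1.0, -0.002], [-1.0, -0.031, -0.002], [0.002, 0.002, -1.0]]
wrist_force: [0.3, -1.0, -0.9]
gripper_width: 0.597
gripper_force: 0.0
```

```bash
python3 - <<'E'
from h import *
st()
for n in('top','scene'):
    p,W,g,k=tilt(n);print(n,g,k)
print(bubble(p,'b2.png'))
P=mpts(p,W,'wedge',1)
for a in P: print(a[0],rect(a[2],.003,.06))
s,p,W=wlook()
for l in ['wedge','bolt3_grip']:
  for a in mpts(p,W,l,1): print('wrist',l,a[0],rect(a[2],.003,.03),rect(a[2],.056,.08))
E
```

```text
t 33.37 tcp [521.4 220.4 152.1] yaw_y -178.3 tilt [-0.002 -0.002] j [ 39.  21. -15.  -0. -54. -38.] F [ 0.3 -1.  -0.9] M [0.03 0.1  0.  ] w 52.0 gf 0.0
top [-3.5 -2.3] 907
scene [-0.3 -0.6] 828
(0.86, [345.0, 179.0], np.int64(321), np.int64(162))
0.71 (array([524.5, 189.7]), array([54.9, 39.7]), 89.9, 16.2, 325)
wrist wedge 0.85 (array([523.1, 189.3]), array([48.4, 35.9]), -88.9, 20.3, 2170) None
wrist bolt3_grip 0.9 None (array([527.2,  73.4]), array([39.5, 15.1]), 76.9, 69.6, 877)
```

View pics/b2.png

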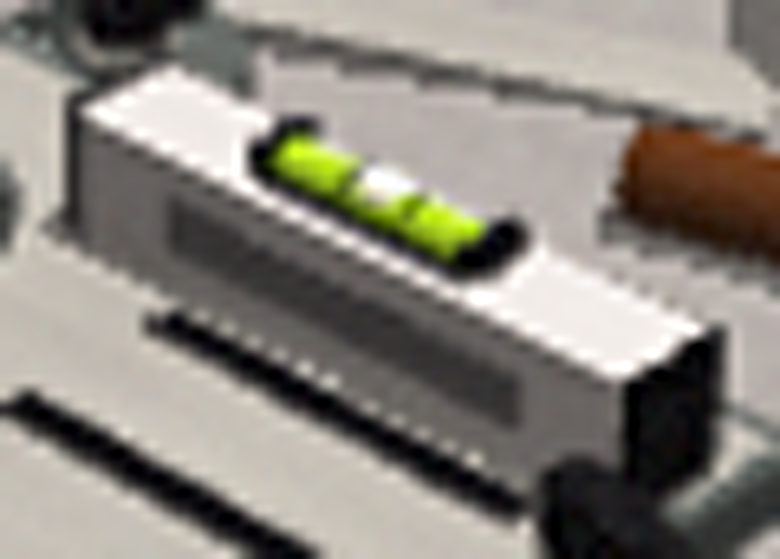

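Bubble (383,187) now sits between the two lines (348 and 410): centred. Now bolt3.

Request:
drive_tool --pt "40 1.2 -29.4 0 0 0 -0.0514" --pt "40 1.2 -29.4 0 0 0 -0.0514" --pt "40 1.2 -29.4 0 0 0 -0.0514" --pt "40 1.1 -29.4 0 0 0 -0.0514" --pt "40 1.1 -29.4 0 0 0 -0.0514"

```text
time_s: 34.13
tcp_pos: [0.5278, 0.0729, 0.1534]
ee_rot: [[-0.226, -0.974, 0.0], [-0.974, 0.226, -0.0], [0.0, -0.0, -1.0]]
wrist_force: [0.5, 0.4, 0.5]
gripper_width: 0.414
gripper_force: 0.0
```

Request:
drive_tool --pt "40 0 0 -25 0 0 0" --pt "40 0 0 -25 0 0 0" --pt "40 0 0 0 0 0 0" --pt "40 0 0 0 0 0 0"

```text
time_s: 34.47
tcp_pos: [0.5274, 0.0736, 0.1026]
ee_rot: [[-0.224, -0.975, -0.003], [-0.975, 0.224, -0.002], [0.002, 0.002, -1.0]]
wrist_force: [-0.0, -0.5, 1.3]
gripper_width: 0.399
gripper_force: 0.0
```

```bash
python3 - <<'E'
from h import *
st()
s,p,W=wlook()
for l in ['bolt3_grip']:
  for a in mpts(p,W,l,2): print('wrist',l,a[0],a[1],rect(a[2],.056,.085),rect(a[2],.03,.085))
p=capture('top');W=cloud(p)
for a in mpts(p,W,'wedge',1): print(a[0],rect(a[2],.003,.06))
E
```

```text
t 34.47 tcp [527.4  73.6 102.6] yaw_y 167.1 tilt [-0.003 -0.002] j [ 25.  22. -23.   0. -46. -38.] F [-0.  -0.5  1.3] M [-0.01  0.01 -0.01] w 34.7 gf 0.0
wrist bolt3_grip 0.61 [319.9, 213.2] (array([525.5,  64.5]), array([36.3, 16. ]), 78.8, 69.7, 1402) (array([524.9,  65.4]), array([37.6, 25.3]), 64.5, 69.4, 1633)
0.61 (array([755.5, -30.6]), array([65.5, 57.5]), 7.0, 33.2, 180)
```

Request:
drive_tool --pt "40 0 0 -15 0 0 0" --pt "40 0 0 -14 0 0 0" --pt "40 0 0 -9 0 0 0" --pt "40 0 0 -4 0 0 0" --pt "40 0 0 0 0 0 0"

```text
time_s: 35.08
tcp_pos: [0.5277, 0.0742, 0.061]
ee_rot: [[-0.224, -0.975, -0.001], [-0.975, 0.224, -0.0], [0.001, 0.001, -1.0]]
wrist_force: [-0.2, -0.6, 0.5]
gripper_width: 0.401
gripper_force: 0.0
```

Request:
drive_tool --pt "0 0 0 0 0 0 0" --pt "0 0 0 0 0 0 0" --pt "0 0 0 0 0 0 0" --pt "0 0 0 0 0 0 0" --pt "0 0 0 0 0 0 0"

```text
time_s: 35.5
tcp_pos: [0.5272, 0.0744, 0.0619]
ee_rot: [[-0.225, -0.974, -0.001], [-0.974, 0.225, 0.0], [-0.0, 0.001, -1.0]]
wrist_force: [-4.0, 2.6, 5.5]
gripper_width: 0.237
gripper_force: 30.0
```

Request:
drive_tool --pt "0 0 0 0 0 0 -0.05" --pt "0 0 0 0 0 0 -0.1" --pt "0 0 0 0 0 0 -0.1" --pt "0 0 0 0 0 0 -0.1" --pt "0 0 0 0 0 0 -0.1"

```text
time_s: 35.92
tcp_pos: [0.529, 0.0737, 0.062]
ee_rot: [[-0.628, -0.778, 0.002], [-0.778, 0.628, -0.001], [-0.001, -0.002, -1.0]]
wrist_force: [3.1, -4.3, -1.0]
gripper_width: 0.227
gripper_force: 30.0
```

Request:
drive_tool --pt "0 0 0 0 0 0 -0.1" --pt "0 0 0 0 0 0 -0.1" --pt "0 0 0 0 0 0 -0.1" --pt "0 0 0 0 0 0 -0.1" --pt "0 0 0 0 0 0 -0.1"

```text
time_s: 36.33
tcp_pos: [0.5303, 0.072, 0.062]
ee_rot: [[-0.924, -0.382, 0.004], [-0.382, 0.924, -0.003], [-0.003, -0.004, -1.0]]
wrist_force: [8.6, -13.4, -4.1]
gripper_width: 0.235
gripper_force: 30.0
```

Request:
drive_tool --pt "0 0 0 0 0 0 -0.1" --pt "0 0 0 0 0 0 -0.1" --pt "0 0 0 0 0 0 -0.1" --pt "0 0 0 0 0 0 -0.1" --pt "0 0 0 0 0 0 -0.1"

```text
time_s: 36.75
tcp_pos: [0.5305, 0.0699, 0.062]
ee_rot: [[-0.994, 0.107, 0.003], [0.107, 0.994, -0.006], [-0.004, -0.005, -1.0]]
wrist_force: [12.6, -22.1, -4.0]
gripper_width: 0.233
gripper_force: 30.0
```

```bash
python3 -c "
from h import *
st()"
```

```text
t 36.75 tcp [530.5  69.9  62. ] yaw_y 83.8 tilt [ 0.003 -0.006] j [  25.   25.  -25.    1.  -40. -122.] F [ 12.6 -22.1  -4. ] M [-6.83 -3.4   0.25] w 20.3 gf 30.0
```

Request:
drive_tool --pt "45 0 0 0 0 0 0" --pt "45 0 0 0 0 0 0" --pt "45 0 0 0 0 0 0" --pt "45 0 0 20 0 0 0" --pt "45 0 0 30 0 0 0"

```text
time_s: 37.17
tcp_pos: [0.526, 0.0735, 0.1094]
ee_rot: [[-0.994, 0.106, -0.006], [0.106, 0.994, -0.002], [0.006, -0.003, -1.0]]
wrist_force: [-0.1, 0.5, -0.2]
gripper_width: 0.437
gripper_force: 0.0
```

Request:
drive_tool --pt "45 0 0 30 0 0 0" --pt "45 0 30 10 0 0 0" --pt "45 0 35 0 0 0 0" --pt "45 0 0 0 0 0 0" --pt "45 0 0 0 0 0 0"

```text
time_s: 37.58
tcp_pos: [0.5279, 0.1409, 0.1518]
ee_rot: [[-0.995, 0.102, 0.001], [0.102, 0.995, 0.001], [-0.001, 0.001, -1.0]]
wrist_force: [-0.3, -0.4, -0.3]
gripper_width: 0.449
gripper_force: 0.0
```

```bash
python3 - <<'E'
from h import *
st()
s,p,W=wlook('w7.png')
for l in ['bolt3_grip','bolt1_grip','bolt2_grip','wedge','level','base']:
  for a in mpts(p,W,l,1): print('wrist',l,round(a[0],2),a[1],rect(a[2],.06,.09),rect(a[2],.003,.05))
for n in('top','scene'):
    p,W,g,k=tilt(n);print(n,g,k)
    for l in ['bolt3_grip','bolt1_grip','bolt2_grip','wedge','level']:
      for a in mpts(p,W,l,1): print(l,round(a[0],2),a[1],rect(a[2],.06,.09),rect(a[2],.003,.05))
E
```

```text
t 37.58 tcp [527.9 140.9 151.8] yaw_y 84.1 tilt [0.001 0.001] j [  32.   19.  -18.   -0.  -53. -128.] F [-0.3 -0.4 -0.3] M [-0.03 -0.   -0.04] w 39.1 gf 0.0
wrist bolt3_grip 0.67 [233.9, 201.9] (array([518. ,  71.8]), array([29.6, 15.6]), -9.9, 69.6, 635) (array([522.5,  67.8]), array([31.9, 29.7]), 62.5, 36.8, 207)
wrist bolt1_grip 0.7 [32.7, 145.8] (array([ 430., -172.]), array([45.9, 15.1]), -86.9, 67.1, 318) (array([ 429.2, -173.3]), array([47.5, 25.3]), 89.6, 34.6, 179)
wrist wedge 0.57 [370.6, 179.5] None (array([522.8, 188.5]), array([49.6, 36.7]), -88.7, 20.1, 2111)
wrist level 0.61 [133.0, 177.0] (array([483.5, -36.4]), array([161. ,  29.3]), -87.5, 70.5, 4460) (array([471.1,  26. ]), array([53.7, 23.9]), 59.4, 44.8, 161)
wrist base 0.24 [134.7, 175.9] (array([483.5, -36.2]), array([160.8,  29.4]), -87.4, 70.5, 4478) (array([485.7, -57.2]), array([202.6,  34.8]), -87.3, 41.3, 263)
top [ 2.3 -4.1] 906
bolt3_grip 0.2 [455.4, 258.7] None (array([ 416.8, -426.7]), array([68.3, 22.2]), -82.7, 29.8, 151)
bolt1_grip 0.58 [381.3, 252.5] (array([ 429.4, -173.5]), array([41.6, 13.9]), -89.8, 67.1, 60) (array([ 420.8, -175.7]), array([19.4,  4.1]), 89.3, 39.6, 9)
level 0.86 [333.3, 235.0] (array([482.6, -35.2]), array([148.5,  29. ]), -87.7, 70.5, 382) (array([468.1,  -9.1]), array([13.1,  0.6]), -84.8, 45.8, 5)
scene [-2.7  3.8] 822
bolt3_grip 0.46 [367.4, 199.9] (array([529.8,  73.8]), array([43.7, 14.5]), -9.8, 66.9, 84) (array([519.8,  61.1]), array([59.6, 42.8]), 17.6, 34.9, 84)
bolt1_grip 0.71 [326.9, 154.1] (array([ 433.8, -167.2]), array([39.4, 15.5]), 86.7, 64.3, 44) (array([ 435.4, -168. ]), array([34.5, 22.9]), -55.0, 40.9, 45)
wedge 0.6 [399.8, 239.3] None (array([524.8, 189.7]), array([55.1, 39.6]), -89.9, 16.3, 320)
level 0.86 [344.6, 181.0] (array([485.4, -33. ]), array([159.9,  32.2]), -87.0, 67.8, 443) (array([497.5, -29.9]), array([158.1,  28.6]), -77.8, 43.0, 210)
```

View pics/w7.png

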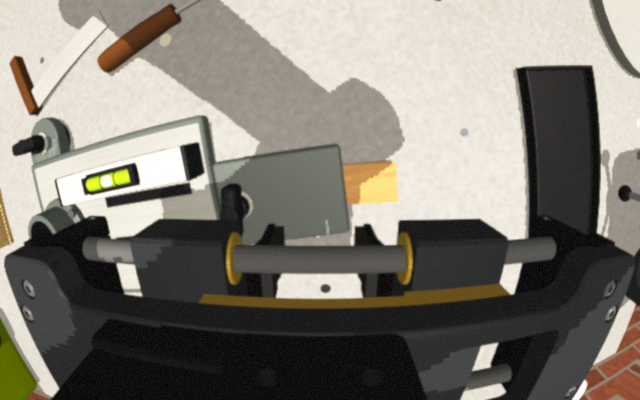

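Wrist view: bolt3's wing (232,205) has turned to about −10°, level (133,177) and wedge (370,180) unmoved, bubble centred at (112,180). The tips were pinching the hub, so I regrasp higher and finish the turn.

Request:
drive_tool --pt "45 0 -23 0 0 0 -0.035" --pt "45 0 -23 0 0 0 -0.035" --pt "45 0.5 -22.5 -10 0 0 0" --pt "45 0 0 -20 0 0 0" --pt "45 0 0 -20 0 0 0"

```text
time_s: 38.95
tcp_pos: [0.529, 0.0697, 0.1017]
ee_rot: [[-0.984, 0.176, 0.003], [0.176, 0.984, 0.001], [-0.002, 0.001, -1.0]]
wrist_force: [-0.0, -0.7, -0.4]
gripper_width: 0.452
gripper_force: 0.0
```

Request:
drive_tool --pt "45 0 0 -15 0 0 0" --pt "45 0 0 -10 0 0 0" --pt "45 0 0 -5 0 0 0" --pt "45 0 0 0 0 0 0"

```text
time_s: 39.28
tcp_pos: [0.528, 0.0705, 0.0705]
ee_rot: [[-0.985, 0.174, -0.002], [0.174, 0.985, -0.001], [0.002, -0.001, -1.0]]
wrist_force: [0.4, -0.5, 1.0]
gripper_width: 0.453
gripper_force: 0.0
```

Request:
drive_tool --pt "0 0 0 0 0 0 0" --pt "0 0 0 0 0 0 0" --pt "0 0 0 0 0 0 0" --pt "0 0 0 0 0 0 0" --pt "0 0 0 0 0 0 0"

```text
time_s: 39.7
tcp_pos: [0.5284, 0.0697, 0.072]
ee_rot: [[-0.985, 0.173, -0.0], [0.173, 0.985, -0.002], [0.0, -0.002, -1.0]]
wrist_force: [3.7, -9.1, 1.5]
gripper_width: 0.161
gripper_force: 28.9
```

Request:
drive_tool --pt "0 0 0 0 0 0 0" --pt "0 0 0 0 0 0 0"

```text
time_s: 39.87
tcp_pos: [0.5284, 0.0696, 0.072]
ee_rot: [[-0.985, 0.174, -0.0], [0.174, 0.985, -0.002], [-0.0, -0.002, -1.0]]
wrist_force: [1.0, -5.6, 2.4]
gripper_width: 0.155
gripper_force: 29.7
```

```bash
python3 -c "
from h import *
st()"
```

```text
t 39.87 tcp [528.4  69.6  72. ] yaw_y 80.0 tilt [-0.    -0.002] j [  25.   24.  -25.    0.  -41. -125.] F [ 1.  -5.6  2.4] M [-1.67 -0.16  0.15] w 13.5 gf 29.7
```

Request:
drive_tool --pt "0 0 -1.5 0 0 0 -0.08" --pt "0 0 0 0 0 0 -0.1" --pt "0 0 0 0 0 0 -0.1" --pt "0 0 0 0 0 0 -0.1" --pt "0 0 0 0 0 0 0"

```text
time_s: 40.28
tcp_pos: [0.5282, 0.0686, 0.072]
ee_rot: [[-0.849, 0.528, -0.0], [0.528, 0.849, -0.001], [-0.0, -0.001, -1.0]]
wrist_force: [-1.5, -2.7, 5.3]
gripper_width: 0.157
gripper_force: 29.8
```

```bash
python3 -c "
from h import *
st()"
```

```text
t 40.28 tcp [528.2  68.6  72. ] yaw_y 58.1 tilt [-0.    -0.001] j [  25.   24.  -25.    0.  -41. -147.] F [-1.5 -2.7  5.3] M [-1.07  0.46 -0.01] w 13.7 gf 29.8
```

Request:
drive_tool --pt "0 0 0 0 0 0 -0.05" --pt "0 0 0 0 0 0 -0.05" --pt "0 0 0 0 0 0 0" --pt "0 0 0 0 0 0 0"

```text
time_s: 40.62
tcp_pos: [0.5281, 0.0685, 0.0719]
ee_rot: [[-0.796, 0.605, -0.001], [0.605, 0.796, -0.001], [-0.0, -0.002, -1.0]]
wrist_force: [-2.2, -3.6, 6.4]
gripper_width: 0.162
gripper_force: 30.3
```

```bash
python3 -c "
from h import *
st()"
```

```text
t 40.62 tcp [528.1  68.5  71.9] yaw_y 52.8 tilt [-0.001 -0.001] j [  25.   24.  -25.    0.  -41. -152.] F [-2.2 -3.6  6.4] M [-1.26  0.52  0.51] w 14.1 gf 30.3
```

Request:
drive_tool --pt "45 0 0 0 0 0 0.03" --pt "45 0 0 0 0 0 0" --pt "45 0 0 0 0 0 0" --pt "45 0 0 0 0 0 0" --pt "45 0 0 20 0 0 0"

```text
time_s: 41.03
tcp_pos: [0.526, 0.0685, 0.0881]
ee_rot: [[-0.81, 0.586, -0.007], [0.586, 0.81, -0.002], [0.005, -0.006, -1.0]]
wrist_force: [-0.1, -0.2, -0.3]
gripper_width: 0.413
gripper_force: 0.0
```

Request:
drive_tool --pt "45 0 0 30 0 0 0" --pt "45 0 0 30 0 0 0" --pt "45 -5.2 -13.5 0 0 0 0.12" --pt "45 -5.2 -13.5 0 0 0 0.12" --pt "45 -5.2 -13.5 0 0 0 0.12"

```text
time_s: 41.45
tcp_pos: [0.5129, 0.0287, 0.1519]
ee_rot: [[-0.967, 0.256, 0.002], [0.256, 0.967, 0.001], [-0.001, 0.001, -1.0]]
wrist_force: [0.7, -0.6, -0.4]
gripper_width: 0.454
gripper_force: 0.0
```

Request:
drive_tool --pt "45 -5.2 -13.5 0 0 0 0.12" --pt "45 -5.2 -13.5 0 0 0 0.12" --pt "45 -5.2 -13.5 0 0 0 0.12" --pt "45 -5.2 -13.5 0 0 0 0.12" --pt "45 -5.2 -13.5 0 0 0 0.12"

```text
time_s: 41.87
tcp_pos: [0.4866, -0.0393, 0.1513]
ee_rot: [[-0.942, -0.335, 0.0], [-0.335, 0.942, 0.0], [-0.0, 0.0, -1.0]]
wrist_force: [-0.4, -0.4, 0.8]
gripper_width: 0.451
gripper_force: 0.0
```

Request:
drive_tool --pt "45 -5.2 -13.5 0 0 0 0.12" --pt "45 -5.2 -13.5 0 0 0 0.12" --pt "45 -5.2 -13.5 0 0 0 0.12" --pt "45 -5.2 -13.5 0 0 0 0.12" --pt "45 -5.2 -13.5 0 0 0 0.12"

```text
time_s: 42.28
tcp_pos: [0.4606, -0.1068, 0.1513]
ee_rot: [[-0.589, -0.808, 0.0], [-0.808, 0.589, 0.0], [-0.0, -0.0, -1.0]]
wrist_force: [0.1, -0.9, -0.4]
gripper_width: 0.453
gripper_force: 0.0
```

Request:
drive_tool --pt "45 -5.2 -13.5 0 0 0 0.12" --pt "45 -5.2 -13.5 0 0 0 0.12" --pt "45 -5.2 -13.5 0 0 0 0.12" --pt "45 -5.2 -10.5 0 0 0 0.12" --pt "45 0 0 0 0 0 0.09"

```text
time_s: 42.7
tcp_pos: [0.4391, -0.1584, 0.1511]
ee_rot: [[-0.062, -0.998, -0.0], [-0.998, 0.062, 0.0], [-0.0, 0.0, -1.0]]
wrist_force: [0.2, -0.1, -0.9]
gripper_width: 0.443
gripper_force: 0.0
```

Request:
drive_tool --pt "45 0 0 0 0 0 0" --pt "45 0 0 0 0 0 0"

```text
time_s: 42.87
tcp_pos: [0.4401, -0.1573, 0.1513]
ee_rot: [[-0.068, -0.998, 0.0], [-0.998, 0.068, 0.0], [-0.0, -0.0, -1.0]]
wrist_force: [0.1, 0.2, -0.0]
gripper_width: 0.452
gripper_force: 0.0
```

```bash
python3 - <<'E'
from h import *
st()
s,p,W=wlook()
for l in ['bolt1_grip','bolt2_grip']:
  for a in mpts(p,W,l,2): print('wrist',l,round(a[0],2),a[1],rect(a[2],.06,.078))
p=capture('scene');W=cloud(p)
print(bubble(p,'b3.png'))
for l in ['bolt3_grip','wedge']:
      for a in mpts(p,W,l,2): print(l,round(a[0],2),a[1],rect(a[2],.06,.078),rect(a[2],.003,.05))
E
```

```text
t 42.87 tcp [ 440.1 -157.3  151.3] yaw_y 176.1 tilt [0. 0.] j [  0.  12. -28.  -0. -49.  -4.] F [ 0.1  0.2 -0. ] M [0.03 0.06 0.03] w 39.4 gf 0.0
wrist bolt2_grip 0.93 [114.3, 203.0] (array([ 637.9, -167.8]), array([44.5, 15.5]), 84.9, 66.1, 518)
(0.94, [343.3, 179.6], np.int64(321), np.int64(162))
bolt3_grip 0.5 [365.6, 198.9] (array([530.1,  73.9]), array([42.7, 17.1]), -42.4, 66.4, 94) (array([513.9,  62.6]), array([64.7, 34.6]), 40.9, 39.0, 71)
wedge 0.86 [397.5, 237.7] None (array([525.3, 189.4]), array([56. , 38.8]), 89.9, 16.6, 331)
```

Request:
drive_tool --pt "45 -5 -7 0 0 0 0.06" --pt "45 -5 -7 -20 0 0 0.057" --pt "45 0 0 -25 0 0 0" --pt "45 0 0 -18 0 0 0" --pt "45 0 0 0 0 0 0"

```text
time_s: 43.63
tcp_pos: [0.4273, -0.1711, 0.0853]
ee_rot: [[0.05, -0.999, -0.008], [-0.999, -0.05, 0.001], [-0.001, 0.008, -1.0]]
wrist_force: [-0.2, 0.4, 0.7]
gripper_width: 0.449
gripper_force: 0.0
```

Request:
drive_tool --pt "45 0 0 -12 0 0 0" --pt "45 0 0 -5 0 0 0" --pt "45 0 0 -2 0 0 0" --pt "45 0 0 0 0 0 0"

```text
time_s: 43.97
tcp_pos: [0.4302, -0.1713, 0.0696]
ee_rot: [[0.051, -0.999, 0.0], [-0.999, -0.051, -0.0], [0.0, -0.0, -1.0]]
wrist_force: [-0.5, 0.1, 0.1]
gripper_width: 0.449
gripper_force: 0.0
```

Request:
drive_tool --pt "0 0 0 0 0 0 0" --pt "0 0 0 0 0 0 0" --pt "0 0 0 0 0 0 0" --pt "0 0 0 0 0 0 0" --pt "0 0 0 0 0 0 0"

```text
time_s: 44.38
tcp_pos: [0.429, -0.1714, 0.0695]
ee_rot: [[0.051, -0.999, -0.002], [-0.999, -0.051, 0.0], [-0.0, 0.002, -1.0]]
wrist_force: [-2.2, 0.2, 5.9]
gripper_width: 0.155
gripper_force: 26.8
```

Request:
drive_tool --pt "0 0 0 0 0 0 0" --pt "0 0 0 0 0 0 0"

```text
time_s: 44.55
tcp_pos: [0.4291, -0.1714, 0.0695]
ee_rot: [[0.05, -0.999, -0.002], [-0.999, -0.05, 0.0], [-0.0, 0.002, -1.0]]
wrist_force: [-3.9, 0.0, 6.1]
gripper_width: 0.157
gripper_force: 29.8
```

```bash
python3 -c "
from h import *
st()"
```

```text
t 44.55 tcp [ 429.1 -171.4   69.5] yaw_y -177.1 tilt [-0.002  0.   ] j [ -2.  19. -35.  -0. -37.   4.] F [-3.9  0.   6.1] M [ 0.11  1.12 -0.19] w 13.7 gf 29.8
```

Request:
drive_tool --pt "0 -1 0 0 0 0 -0.05" --pt "0 0 0 0 0 0 -0.1" --pt "0 0 0 0 0 0 -0.1" --pt "0 0 0 0 0 0 -0.1" --pt "0 0 0 0 0 0 -0.1"

```text
time_s: 44.97
tcp_pos: [0.4299, -0.1716, 0.0696]
ee_rot: [[-0.392, -0.92, 0.002], [-0.92, 0.392, -0.001], [-0.0, -0.002, -1.0]]
wrist_force: [1.3, -1.4, 0.2]
gripper_width: 0.158
gripper_force: 29.9
```

Request:
drive_tool --pt "0 0 0 0 0 0 -0.1" --pt "0 0 0 0 0 0 -0.1" --pt "0 0 0 0 0 0 -0.1" --pt "0 0 0 0 0 0 -0.1" --pt "0 0 0 0 0 0 -0.1"

```text
time_s: 45.38
tcp_pos: [0.4307, -0.1721, 0.0696]
ee_rot: [[-0.785, -0.62, 0.004], [-0.62, 0.785, -0.001], [-0.002, -0.003, -1.0]]
wrist_force: [2.2, -5.4, -3.2]
gripper_width: 0.161
gripper_force: 29.9
```

```bash
python3 -c "
from h import *
st()"
```

```text
t 45.38 tcp [ 430.7 -172.1   69.6] yaw_y 128.3 tilt [ 0.004 -0.001] j [ -2.  19. -35.   0. -36. -50.] F [ 2.2 -5.4 -3.2] M [-1.63 -0.46  0.21] w 14.0 gf 29.9
```

Request:
drive_tool --pt "0 1 -1.5 0 0 0 -0.1" --pt "0 0 0 0 0 0 -0.1" --pt "0 0 0 0 0 0 -0.1" --pt "0 0 0 0 0 0 -0.1" --pt "0 0 0 0 0 0 -0.1"

```text
time_s: 45.8
tcp_pos: [0.4312, -0.1732, 0.0696]
ee_rot: [[-0.986, -0.168, 0.002], [-0.168, 0.986, -0.001], [-0.002, -0.001, -1.0]]
wrist_force: [-0.0, -3.4, -0.6]
gripper_width: 0.155
gripper_force: 29.9
```

Request:
drive_tool --pt "0 0 0 0 0 0 -0.1" --pt "0 0 0 0 0 0 -0.1" --pt "0 0 0 0 0 0 -0.1" --pt "0 0 0 0 0 0 -0.1" --pt "0 0 0 0 0 0 -0.1"

```text
time_s: 46.22
tcp_pos: [0.4311, -0.1741, 0.0696]
ee_rot: [[-0.946, 0.325, 0.002], [0.325, 0.946, -0.002], [-0.003, -0.001, -1.0]]
wrist_force: [-0.0, -8.7, -1.9]
gripper_width: 0.161
gripper_force: 30.0
```

```bash
python3 -c "
from h import *
st()"
```

```text
t 46.22 tcp [ 431.1 -174.1   69.6] yaw_y 71.0 tilt [ 0.002 -0.002] j [  -2.   19.  -34.    0.  -37. -107.] F [-0.  -8.7 -1.9] M [-2.79 -0.1   0.15] w 14.0 gf 30.0
```

Request:
drive_tool --pt "0 0 0 0 0 0 -0.06" --pt "0 0 0 0 0 0 -0.06" --pt "0 0 0 0 0 0 -0.06" --pt "0 0 0 0 0 0 0" --pt "0 0 0 0 0 0 0"

```text
time_s: 46.63
tcp_pos: [0.431, -0.1744, 0.0696]
ee_rot: [[-0.874, 0.486, 0.002], [0.486, 0.874, -0.002], [-0.003, -0.001, -1.0]]
wrist_force: [1.0, -10.1, -0.7]
gripper_width: 0.154
gripper_force: 29.9
```

```bash
python3 -c "
from h import *
st()"
```

```text
t 46.63 tcp [ 431.  -174.4   69.6] yaw_y 60.9 tilt [ 0.002 -0.002] j [  -2.   19.  -34.    0.  -37. -117.] F [  1.  -10.1  -0.7] M [-3.12 -0.16 -0.11] w 13.4 gf 29.9
```

Request:
drive_tool --pt "0 0 -1.5 0 0 0 -0.06" --pt "0 0 0 0 0 0 -0.06" --pt "0 0 0 0 0 0 0" --pt "0 0 0 0 0 0 0"

```text
time_s: 46.97
tcp_pos: [0.431, -0.1748, 0.0696]
ee_rot: [[-0.811, 0.585, 0.002], [0.585, 0.811, -0.001], [-0.002, 0.0, -1.0]]
wrist_force: [0.1, -4.9, 0.4]
gripper_width: 0.162
gripper_force: 30.4
```

```bash
python3 -c "
from h import *
st()"
```

```text
t 46.97 tcp [ 431.  -174.8   69.6] yaw_y 54.2 tilt [ 0.002 -0.001] j [  -2.   19.  -34.    0.  -37. -124.] F [ 0.1 -4.9  0.4] M [-1.37 -0.22  0.59] w 14.1 gf 30.4
```

Request:
drive_tool --pt "0 0 0 0 0 0 -0.05" --pt "0 0 0 0 0 0 0" --pt "0 0 0 0 0 0 0"

```text
time_s: 47.22
tcp_pos: [0.4307, -0.1747, 0.0696]
ee_rot: [[-0.781, 0.625, 0.001], [0.625, 0.781, -0.001], [-0.002, 0.0, -1.0]]
wrist_force: [0.9, -3.9, 1.3]
gripper_width: 0.162
gripper_force: 31.3
```

```bash
python3 -c "
from h import *
st()"
```

```text
t 47.22 tcp [ 430.7 -174.7   69.6] yaw_y 51.4 tilt [ 0.001 -0.001] j [  -2.   19.  -34.    0.  -37. -127.] F [ 0.9 -3.9  1.3] M [-1.45 -0.19  0.69] w 14.1 gf 31.3
```

Request:
drive_tool --pt "45 0 0 0 0 0 0.05" --pt "45 0 0 0 0 0 0" --pt "45 0 0 0 0 0 0" --pt "45 0 0 0 0 0 0" --pt "45 0 0 20 0 0 0"

```text
time_s: 47.63
tcp_pos: [0.4273, -0.1739, 0.0866]
ee_rot: [[-0.808, 0.589, -0.008], [0.589, 0.808, 0.002], [0.007, -0.003, -1.0]]
wrist_force: [-0.1, -1.0, 0.0]
gripper_width: 0.422
gripper_force: 0.0
```

Request:
drive_tool --pt "45 0 0 30 0 0 0" --pt "45 0 0 30 0 0 0.04" --pt "45 11 0.4 0 0 0 0.115" --pt "45 11 0.4 0 0 0 0.115" --pt "45 11 0.4 0 0 0 0.115"

```text
time_s: 48.05
tcp_pos: [0.4634, -0.1729, 0.1501]
ee_rot: [[-0.972, 0.237, 0.002], [0.237, 0.972, 0.001], [-0.002, 0.001, -1.0]]
wrist_force: [0.2, -0.7, -0.1]
gripper_width: 0.451
gripper_force: 0.0
```

Request:
drive_tool --pt "45 11 0.4 0 0 0 0.115" --pt "45 11 0.4 0 0 0 0.115" --pt "45 11 0.4 0 0 0 0.115" --pt "45 11 0.4 0 0 0 0.115" --pt "45 11 0.4 0 0 0 0.115"

```text
time_s: 48.47
tcp_pos: [0.5182, -0.1709, 0.149]
ee_rot: [[-0.944, -0.33, -0.001], [-0.33, 0.944, 0.001], [0.0, 0.001, -1.0]]
wrist_force: [1.1, -0.2, -0.3]
gripper_width: 0.447
gripper_force: 0.0
```

Request:
drive_tool --pt "45 11 0.4 0 0 0 0.115" --pt "45 11 0.4 0 0 0 0.115" --pt "45 11 0.4 0 0 0 0.115" --pt "45 11 0.4 0 0 0 0.115" --pt "45 11 0.4 0 0 0 0.115"

```text
time_s: 48.88
tcp_pos: [0.5732, -0.1689, 0.1489]
ee_rot: [[-0.613, -0.79, -0.001], [-0.79, 0.613, 0.001], [-0.0, 0.001, -1.0]]
wrist_force: [-0.2, -0.1, 0.2]
gripper_width: 0.449
gripper_force: 0.0
```

Request:
drive_tool --pt "45 11 0.4 0 0 0 0.115" --pt "45 11 0.4 0 0 0 0.115" --pt "45 11 0.4 0 0 0 0.115" --pt "45 11 0.4 0 0 0 0.115" --pt "45 0 0 0 0 0 0.115"

```text
time_s: 49.3
tcp_pos: [0.6186, -0.1672, 0.1487]
ee_rot: [[-0.084, -0.996, 0.0], [-0.996, 0.084, 0.0], [-0.0, -0.0, -1.0]]
wrist_force: [0.5, 0.2, -0.2]
gripper_width: 0.451
gripper_force: 0.0
```

Request:
drive_tool --pt "45 0 0 0 0 0 0" --pt "45 0 0 0 0 0 0"

```text
time_s: 49.47
tcp_pos: [0.6166, -0.1673, 0.1488]
ee_rot: [[-0.093, -0.996, -0.001], [-0.996, 0.093, 0.001], [-0.0, 0.001, -1.0]]
wrist_force: [0.6, 0.3, 0.4]
gripper_width: 0.447
gripper_force: 0.0
```

```bash
python3 - <<'E'
from h import *
st()
s,p,W=wlook()
for l in ['bolt1_grip','bolt2_grip']:
  for a in mpts(p,W,l,2): print('wrist',l,round(a[0],2),a[1],rect(a[2],.058,.078))
p=capture('scene');W=cloud(p)
print(bubble(p,'b4.png'))
for l in ['bolt1_grip','bolt3_grip','wedge']:
      for a in mpts(p,W,l,2): print(l,round(a[0],2),a[1],rect(a[2],.058,.078),rect(a[2],.003,.05))
E
```

```text
t 49.47 tcp [ 616.6 -167.3  148.8] yaw_y 174.7 tilt [-0.001  0.001] j [ -1.  28.  -5.  -0. -58.  -5.] F [0.6 0.3 0.4] M [ 0.04  0.1  -0.02] w 38.9 gf 0.0
wrist bolt1_grip 0.71 [518.6, 180.5] (array([ 431. , -174.2]), array([45.5, 15.7]), -33.1, 67.0, 671)
wrist bolt2_grip 0.76 [294.9, 206.8] (array([ 639.3, -166.8]), array([45.9, 15.6]), 87.0, 67.1, 1039)
(0.7, [345.6, 181.2], np.int64(322), np.int64(162))
bolt1_grip 0.71 [325.9, 154.0] (array([ 445.7, -139.8]), array([82.2, 45.5]), 65.6, 63.1, 57) (array([ 404.2, -196.8]), array([101.2,  41.6]), 43.4, 37.8, 78)
bolt3_grip 0.59 [365.9, 199.6] (array([529.2,  74.3]), array([46.7, 14.4]), -34.4, 66.0, 109) (array([505.6,  61.8]), array([75.1, 32.6]), 37.7, 39.4, 74)
bolt3_grip 0.44 [266.7, 219.8] (array([759.1, -25.3]), array([67.6, 63.7]), 70.9, 68.4, 327) (array([ 731.3, -109.5]), array([245.7,  62.2]), 71.4, 28.4, 422)
wedge 0.69 [396.4, 237.1] None (array([525.5, 191.1]), array([52.5, 37.7]), -87.8, 16.6, 298)
```

View pics/b4.png

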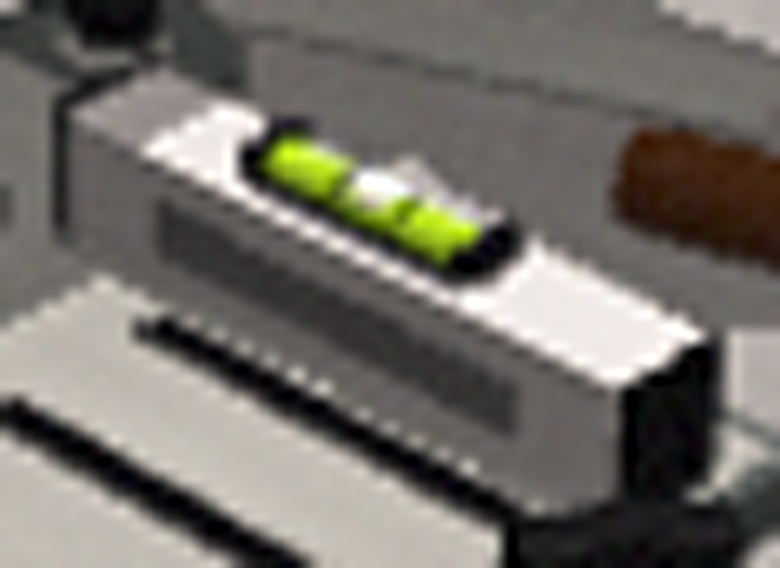

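Bubble (380,185) still between the lines; bolts 1 and 3 wings at about −33/−34°, i.e. home. Now bolt2.

Request:
drive_tool --pt "45 12 0 0 0 0 0.04" --pt "45 10.7 0 -20 0 0 0" --pt "45 0 0 -25 0 0 0" --pt "45 0 0 -18 0 0 0" --pt "45 0 0 0 0 0 0"

```text
time_s: 50.28
tcp_pos: [0.6368, -0.1672, 0.0817]
ee_rot: [[-0.051, -0.999, -0.009], [-0.999, 0.051, 0.002], [-0.001, 0.009, -1.0]]
wrist_force: [-0.8, 0.5, -1.1]
gripper_width: 0.452
gripper_force: 0.0
```

Request:
drive_tool --pt "45 0 0 -10 0 0 0" --pt "45 0 0 -5 0 0 0" --pt "45 0 0 -1 0 0 0" --pt "45 0 0 0 0 0 0"

```text
time_s: 50.62
tcp_pos: [0.64, -0.1676, 0.0709]
ee_rot: [[-0.049, -0.999, 0.001], [-0.999, 0.049, -0.0], [0.0, -0.001, -1.0]]
wrist_force: [0.7, 0.3, 0.1]
gripper_width: 0.453
gripper_force: 0.0
```

Request:
drive_tool --pt "0 0 0 0 0 0 0" --pt "0 0 0 0 0 0 0" --pt "0 0 0 0 0 0 0" --pt "0 0 0 0 0 0 0" --pt "0 0 0 0 0 0 0"

```text
time_s: 51.03
tcp_pos: [0.639, -0.1676, 0.0706]
ee_rot: [[-0.049, -0.999, -0.002], [-0.999, 0.049, 0.0], [0.0, 0.002, -1.0]]
wrist_force: [-2.6, 0.1, 6.2]
gripper_width: 0.159
gripper_force: 26.5
```

Request:
drive_tool --pt "0 0 0 0 0 0 0" --pt "0 0 0 0 0 0 0"

```text
time_s: 51.2
tcp_pos: [0.639, -0.1676, 0.0707]
ee_rot: [[-0.049, -0.999, -0.002], [-0.999, 0.049, -0.0], [0.0, 0.002, -1.0]]
wrist_force: [-2.8, 0.7, 3.5]
gripper_width: 0.156
gripper_force: 29.8
```

```bash
python3 -c "
from h import *
st()"
```

```text
t 51.2 tcp [ 639.  -167.6   70.7] yaw_y 177.2 tilt [-0.002 -0.   ] j [ -1.  34.  -6.   0. -50.  -2.] F [-2.8  0.7  3.5] M [0.2  1.02 0.15] w 13.5 gf 29.8
```

Request:
drive_tool --pt "0 -0.7 0 0 0 0 -0.05" --pt "0 0 0 0 0 0 -0.1" --pt "0 0 0 0 0 0 -0.1" --pt "0 0 0 0 0 0 -0.1" --pt "0 0 0 0 0 0 -0.1"

```text
time_s: 51.62
tcp_pos: [0.6386, -0.1674, 0.0706]
ee_rot: [[-0.483, -0.876, -0.001], [-0.876, 0.483, 0.0], [0.0, 0.001, -1.0]]
wrist_force: [-2.8, -0.3, 3.6]
gripper_width: 0.155
gripper_force: 29.8
```

Request:
drive_tool --pt "0 0 0 0 0 0 -0.1" --pt "0 0 0 0 0 0 -0.1" --pt "0 0 0 0 0 0 -0.1" --pt "0 0 0 0 0 0 -0.1" --pt "0 0 0 0 0 0 -0.1"

```text
time_s: 52.03
tcp_pos: [0.6383, -0.1672, 0.0706]
ee_rot: [[-0.843, -0.537, -0.002], [-0.537, 0.843, 0.0], [0.001, 0.001, -1.0]]
wrist_force: [-3.6, 2.6, 4.9]
gripper_width: 0.157
gripper_force: 29.8
```

```bash
python3 -c "
from h import *
st()"
```

```text
t 52.03 tcp [ 638.3 -167.2   70.6] yaw_y 122.5 tilt [-0.002  0.   ] j [ -1.  34.  -6.  -0. -50. -57.] F [-3.6  2.6  4.9] M [0.75 1.05 0.13] w 13.7 gf 29.8
```

Forces are small. Continue.

Request:
drive_tool --pt "0 -0.7 0.5 0 0 0 -0.1" --pt "0 0 0 0 0 0 -0.1" --pt "0 0 0 0 0 0 -0.1" --pt "0 0 0 0 0 0 -0.1" --pt "0 0 0 0 0 0 -0.1"

```text
time_s: 52.45
tcp_pos: [0.6381, -0.1667, 0.0706]
ee_rot: [[-0.998, -0.067, -0.0], [-0.067, 0.998, 0.0], [0.0, 0.0, -1.0]]
wrist_force: [-1.7, 1.9, 3.3]
gripper_width: 0.154
gripper_force: 29.8
```

Request:
drive_tool --pt "0 0 0 0 0 0 -0.1" --pt "0 0 0 0 0 0 -0.1" --pt "0 0 0 0 0 0 -0.1" --pt "0 0 0 0 0 0 -0.1" --pt "0 0 0 0 0 0 -0.1"

```text
time_s: 52.87
tcp_pos: [0.6382, -0.1663, 0.0707]
ee_rot: [[-0.908, 0.419, -0.0], [0.419, 0.908, 0.001], [0.0, 0.001, -1.0]]
wrist_force: [-2.3, 2.5, 3.5]
gripper_width: 0.156
gripper_force: 29.8
```

Request:
drive_tool --pt "0 0 0 0 0 0 -0.06" --pt "0 0 0 0 0 0 -0.06" --pt "0 0 0 0 0 0 -0.06" --pt "0 0 0 0 0 0 0" --pt "0 0 0 0 0 0 0"

```text
time_s: 53.28
tcp_pos: [0.6383, -0.1662, 0.0707]
ee_rot: [[-0.821, 0.57, 0.0], [0.57, 0.821, 0.001], [0.0, 0.001, -1.0]]
wrist_force: [-2.5, 5.0, 4.0]
gripper_width: 0.164
gripper_force: 29.9
```

```bash
python3 -c "
from h import *
st()"
```

```text
t 53.28 tcp [ 638.3 -166.2   70.7] yaw_y 55.2 tilt [0.    0.001] j [  -1.   34.   -6.   -0.  -50. -124.] F [-2.5  5.   4. ] M [ 1.36  0.67 -0.1 ] w 14.3 gf 29.9
```

Request:
drive_tool --pt "0 0 0 0 0 0 -0.04" --pt "0 0 0 0 0 0 -0.04" --pt "0 0 0 0 0 0 0" --pt "0 0 0 0 0 0 0"

```text
time_s: 53.62
tcp_pos: [0.6383, -0.1662, 0.0706]
ee_rot: [[-0.776, 0.631, -0.0], [0.631, 0.776, 0.0], [0.0, -0.0, -1.0]]
wrist_force: [-1.7, 4.6, 3.9]
gripper_width: 0.169
gripper_force: 31.7
```

```bash
python3 -c "
from h import *
st()"
```

```text
t 53.62 tcp [ 638.3 -166.2   70.6] yaw_y 50.9 tilt [-0.  0.] j [  -1.   34.   -6.   -0.  -50. -129.] F [-1.7  4.6  3.9] M [1.35 0.74 0.77] w 14.7 gf 31.7
```

Request:
drive_tool --pt "45 0 0 0 0 0 0.05" --pt "45 0 0 0 0 0 0" --pt "45 0 0 0 0 0 0" --pt "45 0 0 0 0 0 0" --pt "45 0 0 20 0 0 0"

```text
time_s: 54.03
tcp_pos: [0.6356, -0.167, 0.0861]
ee_rot: [[-0.802, 0.597, -0.008], [0.597, 0.802, 0.001], [0.008, -0.004, -1.0]]
wrist_force: [0.1, 0.4, -0.6]
gripper_width: 0.415
gripper_force: 0.0
```

Request:
drive_tool --pt "45 0 0 30 0 0 0" --pt "45 0 0 40 0 0 0.04" --pt "50 -7.8 6.5 0 0 0 0.115" --pt "50 -7.8 6.5 0 0 0 0.115" --pt "50 -7.8 6.5 0 0 0 0.115"

```text
time_s: 54.45
tcp_pos: [0.615, -0.1477, 0.1612]
ee_rot: [[-0.969, 0.246, 0.002], [0.246, 0.969, 0.0], [-0.002, 0.001, -1.0]]
wrist_force: [-0.7, 0.7, -0.6]
gripper_width: 0.495
gripper_force: 0.0
```

Request:
drive_tool --pt "50 -7.8 6.5 0 0 0 0.115" --pt "50 -7.8 6.5 0 0 0 0.115" --pt "50 -7.8 6.5 0 0 0 0.115" --pt "50 -7.8 6.5 0 0 0 0.115" --pt "50 -7.8 6.5 0 0 0 0.115"

```text
time_s: 54.87
tcp_pos: [0.5756, -0.1151, 0.1602]
ee_rot: [[-0.947, -0.321, 0.0], [-0.321, 0.947, -0.0], [-0.0, -0.0, -1.0]]
wrist_force: [-0.7, 0.7, -0.8]
gripper_width: 0.503
gripper_force: 0.0
```

Request:
drive_tool --pt "50 -7.8 6.5 0 0 0 0.115" --pt "50 -7.8 6.5 0 0 0 0.115" --pt "50 -7.8 6.5 0 0 0 0.115" --pt "50 -7.8 6.5 0 0 0 0.115" --pt "50 -7.8 6.5 0 0 0 0.115"

```text
time_s: 55.28
tcp_pos: [0.5367, -0.0826, 0.1603]
ee_rot: [[-0.62, -0.784, 0.001], [-0.784, 0.62, -0.0], [-0.0, -0.0, -1.0]]
wrist_force: [0.6, -0.6, 0.9]
gripper_width: 0.497
gripper_force: 0.0
```

Request:
drive_tool --pt "50 -7.8 6.5 0 0 0 0.115" --pt "50 -7.8 6.5 0 0 0 0.115" --pt "50 -7.8 6.5 0 0 0 0.115" --pt "50 -7.8 6.5 0 0 0 0.115" --pt "50 -7.8 6.5 0 0 0 0.115"

```text
time_s: 55.7
tcp_pos: [0.4977, -0.05, 0.1604]
ee_rot: [[-0.094, -0.996, 0.001], [-0.996, 0.094, 0.0], [-0.0, -0.001, -1.0]]
wrist_force: [-1.8, 0.6, -1.0]
gripper_width: 0.502
gripper_force: 0.0
```

Request:
drive_tool --pt "50 -15 12 0 0 0 0.115" --pt "50 0 0 0 0 0 0" --pt "50 0 0 0 0 0 0"

```text
time_s: 55.95
tcp_pos: [0.4829, -0.038, 0.1607]
ee_rot: [[0.015, -1.0, 0.001], [-1.0, -0.015, -0.0], [0.0, -0.001, -1.0]]
wrist_force: [-0.1, 0.1, -0.6]
gripper_width: 0.496
gripper_force: 0.0
```

```bash
python3 - <<'E'
from h import *
st()
s,p,W=wlook()
for l in ['bolt1_grip','bolt2_grip','bolt3_grip','level']:
  for a in mpts(p,W,l,2): print('wrist',l,round(a[0],2),a[1],rect(a[2],.058,.078))
p=capture('scene');W=cloud(p)
print(bubble(p,'b5.png'))
for l in ['bolt3_grip','wedge','bolt2_grip','bolt1_grip']:
      for a in mpts(p,W,l,1): print(l,round(a[0],2),a[1],rect(a[2],.058,.078),rect(a[2],.003,.05))
E
```

```text
t 55.95 tcp [482.9 -38.  160.7] yaw_y -179.1 tilt [ 0.001 -0.   ] j [ 15.  13. -26.   0. -51. -14.] F [-0.1  0.1 -0.6] M [ 0.01  0.03 -0.02] w 43.1 gf 0.0
wrist bolt1_grip 0.65 [385.3, 45.3] (array([ 430. , -173.4]), array([45.5, 16.1]), -36.4, 66.9, 1055)
wrist bolt2_grip 0.98 [148.7, 57.6] (array([ 638.8, -166.5]), array([46.6, 16.3]), -37.3, 66.9, 721)
wrist bolt3_grip 0.67 [278.5, 293.2] None
wrist level 0.64 [321.1, 187.8] (array([483.6, -37.3]), array([159.8,  29.8]), -87.9, 70.4, 5489)
(0.86, [344.0, 181.0], np.int64(321), np.int64(162))
bolt3_grip 0.74 [274.1, 134.7] None (array([ 414.5, -446. ]), array([76.4, 33.4]), 60.3, 26.2, 61)
wedge 0.55 [395.2, 235.8] None (array([526.3, 189. ]), array([55.8, 36.8]), -89.7, 16.5, 305)
bolt2_grip 0.7 [272.4, 182.7] (array([ 642.9, -160.7]), array([42.7, 11.8]), -33.0, 63.6, 68) (array([ 640.1, -164.7]), array([35.1, 28.8]), -31.9, 43.3, 54)
bolt1_grip 0.52 [326.3, 154.1] (array([ 459., -150.]), array([86.4, 43.1]), 36.0, 63.8, 60) (array([ 407.7, -185.7]), array([85.1, 39.3]), 33.3, 39.5, 68)
```

View pics/b5.png

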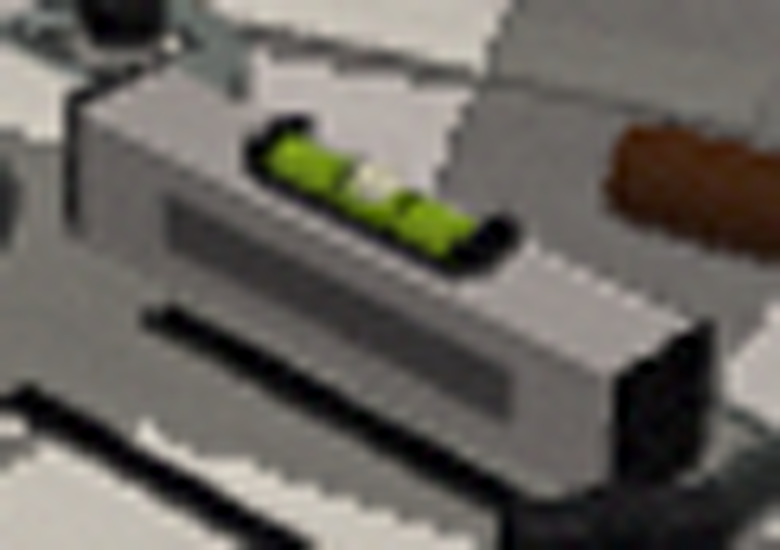

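Bubble (375,182) is still between the lines, all wings near −36° (home). Pick the level up.

Request:
drive_tool --pt "50 0.6 0.7 -30 0 0 0.02" --pt "50 0 0 -30 0 0 0" --pt "50 0 0 -20 0 0 0" --pt "50 0 0 -12 0 0 0" --pt "50 0 0 -5 0 0 0"

```text
time_s: 56.92
tcp_pos: [0.4823, -0.0377, 0.0613]
ee_rot: [[0.035, -0.999, -0.004], [-0.999, -0.035, -0.001], [0.001, 0.004, -1.0]]
wrist_force: [0.5, 0.2, -0.5]
gripper_width: 0.496
gripper_force: 0.0
```

Request:
drive_tool --pt "50 0 0 -1 0 0 0" --pt "0 0 0 0 0 0 0" --pt "0 0 0 0 0 0 0" --pt "0 0 0 0 0 0 0" --pt "0 0 0 0 0 0 0"

```text
time_s: 57.33
tcp_pos: [0.4838, -0.0373, 0.0633]
ee_rot: [[0.036, -0.999, 0.001], [-0.999, -0.036, 0.0], [-0.0, -0.001, -1.0]]
wrist_force: [-1.4, 0.7, 2.7]
gripper_width: 0.321
gripper_force: 30.0
```

Request:
drive_tool --pt "0 0 0 0 0 0 0" --pt "0 0 0 0 0 0 0" --pt "0 0 0 0 0 0 0"

```text
time_s: 57.58
tcp_pos: [0.4838, -0.0373, 0.0633]
ee_rot: [[0.036, -0.999, 0.001], [-0.999, -0.036, 0.0], [-0.0, -0.001, -1.0]]
wrist_force: [-1.7, 0.3, 6.0]
gripper_width: 0.324
gripper_force: 30.0
```

Request:
drive_tool --pt "0 0 0 5 0 0 0" --pt "0 0 0 20 0 0 0" --pt "0 0 0 30 0 0 0" --pt "0 0 0 30 0 0 0" --pt "0 0 0 0 0 0 0"

```text
time_s: 58.0
tcp_pos: [0.4871, -0.037, 0.1528]
ee_rot: [[0.037, -0.999, 0.012], [-0.999, -0.037, 0.001], [-0.001, -0.012, -1.0]]
wrist_force: [1.0, 0.2, -2.8]
gripper_width: 0.321
gripper_force: 30.0
```

```bash
python3 - <<'E'
from h import *
st()
p=capture('top');W=cloud(p)
for l in ['level','tray','wedge']:
  for a in mpts(p,W,l,1): print(l,round(a[0],2),a[1],rect(a[2],.12,.2),rect(a[2],.003,.05))
E
```

```text
t 58.0 tcp [487.1 -37.  152.8] yaw_y -177.9 tilt [0.012 0.001] j [ 15.  14. -26.   0. -50. -13.] F [ 1.   0.2 -2.8] M [ 0.02 -0.19  0.01] w 28.0 gf 30.0
tray 0.7 [194.0, 227.3] None (array([519.5, 438.8]), array([233. , 125.8]), 6.6, 6.9, 1628)
```

Request:
drive_tool --pt "0 2.5 31.7 0 0 0 0.109" --pt "0 2.5 31.7 0 0 0 0.109" --pt "0 2.5 31.7 0 0 0 0.109" --pt "0 2.5 31.7 0 0 0 0.109" --pt "0 2.5 31.7 0 0 0 0.109"

```text
time_s: 58.62
tcp_pos: [0.4947, 0.1219, 0.1453]
ee_rot: [[0.553, -0.833, -0.004], [-0.833, -0.553, -0.002], [-0.001, 0.004, -1.0]]
wrist_force: [0.6, 0.3, -3.6]
gripper_width: 0.32
gripper_force: 30.0
```

Request:
drive_tool --pt "0 2.5 31.7 0 0 0 0.109" --pt "0 2.5 31.7 0 0 0 0.109" --pt "0 2.5 31.7 0 0 0 0.109" --pt "0 2.5 31.7 0 0 0 0.109" --pt "0 2.5 31.7 0 0 0 0.109"

```text
time_s: 59.03
tcp_pos: [0.5073, 0.2804, 0.1448]
ee_rot: [[0.905, -0.426, -0.004], [-0.426, -0.905, -0.003], [-0.002, 0.004, -1.0]]
wrist_force: [0.6, -0.4, -2.8]
gripper_width: 0.318
gripper_force: 30.0
```

Request:
drive_tool --pt "0 2.5 31.7 0 0 0 0.109" --pt "0 2.5 31.7 0 0 0 0.109" --pt "0 2.5 31.7 0 0 0 0.109" --pt "0 2.5 31.7 0 0 0 0.109" --pt "0 2.5 31.7 0 0 0 0.109"

```text
time_s: 59.45
tcp_pos: [0.5199, 0.4387, 0.1442]
ee_rot: [[0.994, 0.105, -0.004], [0.105, -0.994, -0.004], [-0.004, 0.004, -1.0]]
wrist_force: [-0.0, -0.5, -3.5]
gripper_width: 0.318
gripper_force: 30.0
```

Request:
drive_tool --pt "0 0 0 0 0 0 0" --pt "0 0 0 0 0 0 0" --pt "0 0 0 0 0 0 0"

```text
time_s: 59.7
tcp_pos: [0.52, 0.4371, 0.1446]
ee_rot: [[0.995, 0.099, -0.004], [0.099, -0.995, -0.004], [-0.004, 0.004, -1.0]]
wrist_force: [0.3, -0.8, -3.3]
gripper_width: 0.319
gripper_force: 30.0
```

```bash
python3 - <<'E'
from h import *
st()
s,p,W=wlook()
for l in ['level','tray']:
  for a in mpts(p,W,l,1): print(l,round(a[0],2),a[1],rect(a[2],.12,.2),rect(a[2],.003,.05))
E
```

```text
t 59.7 tcp [520.  437.1 144.6] yaw_y -84.3 tilt [-0.004 -0.004] j [ 54.  32.   2.  -0. -60.  42.] F [ 0.3 -0.8 -3.3] M [-0.15  0.07 -0.05] w 27.8 gf 30.0
level 0.68 [321.1, 180.4] (array([549., 440.]), array([101.4,  28.7]), 6.2, 151.5, 10659) (array([510. , 435.6]), array([192.1,  57.4]), 6.4, 4.4, 15)
tray 0.94 [286.6, 136.2] (array([564.4, 459.3]), array([60.8, 34.2]), -31.7, 151.5, 20) (array([523. , 439.2]), array([227.4, 120.1]), 6.5, 4.7, 13146)
```

Request:
drive_tool --pt "0 1 2 -30 0 0 0" --pt "0 0 0 -30 0 0 0" --pt "0 0 0 -25 0 0 0" --pt "0 0 0 -12 0 0 0" --pt "0 0 0 -5 0 0 0"

```text
time_s: 60.27
tcp_pos: [0.5212, 0.4381, 0.0429]
ee_rot: [[0.995, 0.099, -0.003], [0.099, -0.995, -0.004], [-0.004, 0.004, -1.0]]
wrist_force: [0.0, -0.4, -2.8]
gripper_width: 0.315
gripper_force: 30.0
```

Request:
drive_tool --pt "0 0 0 -4 0 0 0" --pt "0 0 0 -3 0 0 0" --pt "0 0 0 -2 0 0 0" --pt "0 0 0 0 0 0 0" --pt "0 0 0 0 0 0 0"

```text
time_s: 60.68
tcp_pos: [0.5224, 0.4406, 0.0375]
ee_rot: [[0.995, 0.1, 0.001], [0.1, -0.995, 0.001], [0.001, -0.001, -1.0]]
wrist_force: [-0.3, 0.3, -2.9]
gripper_width: 0.319
gripper_force: 30.0
```

Request:
drive_tool --pt "0 0 0 -2 0 0 0" --pt "0 0 0 -2 0 0 0" --pt "0 0 0 -1 0 0 0" --pt "0 0 0 0 0 0 0" --pt "0 0 0 0 0 0 0"

```text
time_s: 61.1
tcp_pos: [0.522, 0.4402, 0.0316]
ee_rot: [[0.995, 0.1, 0.0], [0.1, -0.995, 0.0], [0.0, -0.0, -1.0]]
wrist_force: [-0.5, 0.8, -0.2]
gripper_width: 0.32
gripper_force: 30.0
```

Request:
drive_tool --pt "55 0 0 0 0 0 0" --pt "55 0 0 0 0 0 0" --pt "55 0 0 0 0 0 0" --pt "55 0 0 0 0 0 0" --pt "55 0 0 0 0 0 0"

```text
time_s: 61.52
tcp_pos: [0.5222, 0.4402, 0.0316]
ee_rot: [[0.995, 0.1, 0.0], [0.1, -0.995, 0.0], [0.0, -0.0, -1.0]]
wrist_force: [-0.4, -0.7, 0.5]
gripper_width: 0.533
gripper_force: 0.0
```

Request:
drive_tool --pt "55 0 0 10 0 0 0" --pt "55 0 0 30 0 0 0" --pt "55 0 0 35 0 0 0" --pt "55 0 0 35 0 0 0" --pt "55 0 0 20 0 0 0"

```text
time_s: 61.93
tcp_pos: [0.5235, 0.4413, 0.1672]
ee_rot: [[0.995, 0.101, 0.006], [0.101, -0.995, 0.005], [0.006, -0.004, -1.0]]
wrist_force: [0.3, 1.0, 1.2]
gripper_width: 0.546
gripper_force: 0.0
```

Request:
drive_tool --pt "55 -20 -30 10 0 0 0" --pt "55 -20 -30 10 0 0 0" --pt "55 -20 -30 0 0 0 0" --pt "55 0 0 0 0 0 0" --pt "55 0 0 0 0 0 0"

```text
time_s: 62.35
tcp_pos: [0.4613, 0.3487, 0.183]
ee_rot: [[0.995, 0.1, 0.001], [0.1, -0.995, 0.001], [0.001, -0.001, -1.0]]
wrist_force: [0.5, 0.4, 0.9]
gripper_width: 0.55
gripper_force: 0.0
```

```bash
python3 - <<'E'
from h import *
st()
for n in('top','scene'):
  p,W,g,k=tilt(n);print(n,g)
  save(p,n+'9.png')
  for l in ['level','tray','wedge','bolt1_grip','bolt2_grip','bolt3_grip','offcut1']:
    for a in mpts(p,W,l,3 if l=='offcut1' else 1): print(l,round(a[0],2),a[1],rect(a[2],.058,.078),rect(a[2],.003,.05))
a=cv2.imread('pics/top9.png')[130:290,150:490];cv2.imwrite('pics/t9c.png',cv2.resize(a,(800,376),interpolation=cv2.INTER_CUBIC))
E
```

```text
t 62.35 tcp [461.3 348.7 183. ] yaw_y -84.3 tilt [0.001 0.001] j [ 53.  20. -11.   0. -58.  43.] F [0.5 0.4 0.9] M [0.01 0.05 0.02] w 47.8 gf 0.0
top [ 1.8 -0.5]
level 0.64 [450.0, 237.3] None (array([ 478.1, -416.5]), array([62.4, 25.3]), -77.1, 31.8, 147)
tray 0.89 [201.1, 216.6] None (array([521.4, 436.2]), array([231.8, 123.7]), 6.0, 7.7, 712)
wedge 0.67 [269.5, 224.6] None (array([521.9, 186.2]), array([48.8, 35.1]), -89.1, 20.5, 159)
bolt1_grip 0.5 [381.1, 254.3] (array([ 428.5, -174.2]), array([39.7, 14.8]), -34.9, 66.5, 51) (array([ 424.7, -170.6]), array([18.5, 10.1]), 40.2, 38.8, 7)
bolt2_grip 0.63 [375.1, 189.6] (array([ 638.4, -167.3]), array([43.8, 14.2]), -36.1, 66.7, 55) (array([ 639.1, -168.2]), array([42.4, 25.5]), -27.3, 32.8, 29)
bolt3_grip 0.48 [303.0, 223.3] (array([525.8,  68.5]), array([35.3, 14.2]), -33.6, 67.5, 47) (array([519.7,  62.8]), array([16.3,  4.4]), -37.3, 46.5, 6)
offcut1 0.6 [457.3, 256.7] None (array([ 416.5, -427.3]), array([68.4, 21.9]), -82.6, 29.8, 145)
offcut1 0.56 [451.0, 238.2] None (array([ 478.9, -419.1]), array([70.1, 28.5]), -80.1, 31.
[... 334 characters left out ...]
rray([233.4, 123.2]), 6.2, 4.5, 3187)
wedge 0.79 [398.2, 237.0] None (array([525.8, 192.3]), array([51.3, 36.5]), 87.5, 16.5, 298)
bolt1_grip 0.55 [327.0, 153.9] (array([ 432.1, -168.5]), array([45.6, 15.9]), -37.7, 63.8, 60) (array([ 427.3, -171.8]), array([38.4, 36.3]), -60.9, 39.6, 70)
bolt2_grip 0.43 [270.9, 180.6] (array([ 641. , -163.5]), array([42.8, 17.5]), -31.5, 63.4, 70) (array([ 640.5, -166.1]), array([42.6, 28.6]), -32.4, 41.9, 70)
bolt3_grip 0.58 [364.8, 198.4] (array([530.1,  73.7]), array([43.6, 16.7]), -26.9, 66.0, 105) (array([526.8,  74.2]), array([33.5, 28.1]), -36.8, 41.0, 66)
offcut1 0.44 [262.6, 136.7] None (array([ 486.3, -423.7]), array([35.7, 26.5]), 54.0, 29.2, 44)
```

View pics/t9c.png

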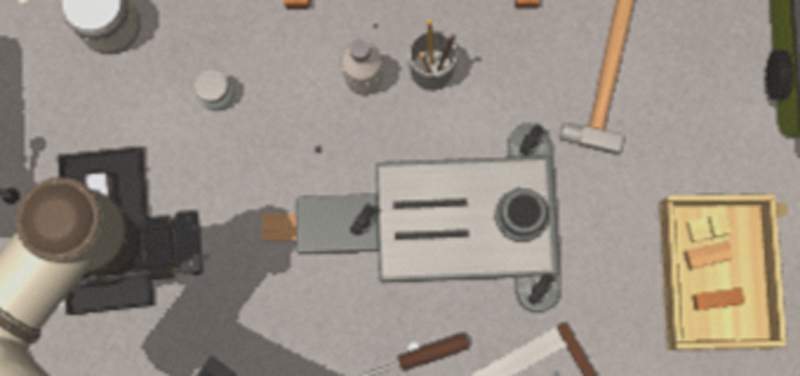

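The final top view shows all three offcuts in the box (710,255), the wedge under the lip (280,226), the wings turned and the level in its tray (97,185). Hand in.

```bash
python3 -c "
from station import finish_job
print(finish_job())"
```

```text
the job is handed in; nothing more can be done
None
```

The job is handed in with every step done and checked in the images, but when I reached for the wedge the gripper hit the bench and the wrist force read 143 N for a moment, over the 120 N limit, so the run may be failed for that.

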